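# Press glued heel blocks in the toggle jig and send the box to the pick-up bay

## Robot

A 6-joint arm with a two-finger parallel gripper is mounted at the origin on the work surface. World frame = base frame: x ahead of the robot, y to its left, z up, the work surface at z = 0. Lengths are in m, angles in degrees, forces in N, time in s.
With the tool pointing down it reaches from about 0.375 to 0.9 m from the base axis. Payload 3.1 kg.
Tool frame: the origin (TCP) lies at the very end of the fingers, on their centre line; the grasp point (between the pads) lies 19 mm behind it; z points along the fingers, y is the line along which they close (so a half turn about z gives the same grasp; the last joint's range is limited). The gripper opens to 87 mm and grips with 3 to 60 N. Pads are 19 mm wide; open, the fingers measure 117 mm over their backs; the gripper's body (75 mm by 190 mm) begins 51 mm behind the grasp point.
Start: joints at [58.757, 30.224, 82.088, -0, 67.689, -10.227], TCP at [0.224, 0.583, 0.223] pointing down, gripper open.
Joint ranges: [-176.69, 176.69], [-43.24, 126.21], [12.49, 139.97], [-82, 262], [0, 151.66], [-163.58, 163.58]. Speed limits (degrees/s): [159.86, 159.86, 180, 180, 180, 180].

## Interface

Orientations are given as a 3x3 rotation matrix whose columns are the frame's x, y, z axes.
In Python, from rig import readout, viewer, ticket gives the robot as it stands.
- The arm moves only by the tool send_rows, never from a script. Its argument "moves" is a list of rows, each a list of 6 numbers: the shift along the tool's x, y, z in units of 250 mm (1.0 is 250 mm), then the turn, a rotation vector about the tool's x, y, z in units of 90 degrees (1.0 is 90 degrees). A call has 1 to 12 rows; each row is the pose to reach, as a shift and turn from the pose commanded when the call began, along the tool's axes at that moment; what a row does not reach only later rows make up. A row lasts 1/10 s, in which the tool goes at most 50 mm and 8.59 degrees, less where a joint would pass 70% of its speed; a pose out of reach is approached as far as the arm can. A call with a number of a shift or a turn outside -1 to 1 is refused whole. A call with a gripper value outside its range is refused whole. "grip" is the opening, from 0 (shut) to 1 (fully open), set as the call begins (left out, the last holds). The fingers move at their own pace and stop on an object; the grip force is fixed at half the most. Time passes only in rows, so rows that repeat a pose let the fingers close. It gives the time, the measured TCP pose, the force, the opening and the grip force at its end, in the units of the state.
- readout.read_state(): the state, without advancing time (a new reading comes with each control period).
- viewer.capture(name): name is "scene" or "top" or "wrist"; returns (picture, depth): 384x512x3 uint8, red, green, blue; 384x512 float32, m along the optical axis (not along the pixel's ray), 0 where there is no reading.
- viewer.camera_info(name): a dict with "fx", "fy", "cx", "cy" (pixels), "R" (3x3) and "t" (3): a world point X has camera coordinates R X + t; the wrist camera has in their place "tool_from_camera" (4x4, takes a point from camera to tool coordinates, whose origin is the TCP and whose axes are the flange's). Camera axes: x right, y down, z forward; pixel columns grow to the right and rows downward; lengths in m; the calibration is good to about 2 mm. A picture is of the moment at which its call begins: read the wrist's pose just before it. camera_info takes no time and is no camera call.
- ticket.hand_in(): hands the job in; it is judged then, once.
The state is a dict: "time_s": time; "joint_positions": joint angles; "qvel": joint speeds; "tau": joint torques, N m; "position": TCP position; "tcp_rot": TCP orientation; "force": force on the tool from outside, world axes, zero at the start; "moment": the same for the moment, N m; "opening": opening from 0.0 (shut) to 1.0 (fully open); "grasp_force": force on a finger pad.
Only numpy, scipy, OpenCV 4.12 (cv2) and the standard library are available. Lean on these libraries where they do the work, as an engineer would, in place of code of your own. Each camera call takes 0.05 s, during which the arm holds its last target. There are 200 camera calls.

## Task

Lay every glued heel block flat in its own nest of the press jig, swing the toggle clamp over until its bar is down on all of them, let go and leave it pressing for about three seconds, then swing it fully back. After that put all the heel blocks into the open carton where it stands on the rollers, and only then push the carton along the rollers (do not lift it) right up against the end stop of the pick-up bay. Leave the clamp open and everything else on the bench where it is.

Things in the scene. Friction and masses are not known exactly. Their poses are not given: they have to be found in the camera images.
- heel1: a D-shaped stacked heel block (dark leather layers with a black rubber layer), 50 mm long (its x: flat end at -25, round end at +25), 46 mm wide (y), 24 mm thick (z), 60 g nominal; origin at the very middle of the block. Two or three are there, all alike and lying flat; absent ones read None. Either face up and either end first is fine in a nest.
- heel2: a D-shaped stacked heel block (dark leather layers with a black rubber layer), 50 mm long (its x: flat end at -25, round end at +25), 46 mm wide (y), 24 mm thick (z), 60 g nominal; origin at the very middle of the block. Two or three are there, all alike and lying flat; absent ones read None. Either face up and either end first is fine in a nest.
- heel3: a D-shaped stacked heel block (dark leather layers with a black rubber layer), 50 mm long (its x: flat end at -25, round end at +25), 46 mm wide (y), 24 mm thick (z), 60 g nominal; origin at the very middle of the block. Two or three are there, all alike and lying flat; absent ones read None. Either face up and either end first is fine in a nest.
- jig: the fixed press jig: steel plate 130 x 190 mm, 12 mm thick; origin under the plate's middle at table level, x towards its clamp hinge (away from the robot), y across the three nests, z up. Hinge cheeks stand 67 to 103 mm along +x, 72 mm high, no wider than |y| 64 mm.
- nest1 (a point): centre of the floor of nest 1 on the jig plate, 12 mm above the table; nests lie along the jig's y, 58 mm apart, axes as the jig's. Ribs 4 mm wide, 6 mm high at its sides leave 54 mm of width (jig y); open in front; behind, stops 8 mm high with faces 28 mm past the centre leave 38 mm between them for a finger. A block lies lengthwise along jig x, its middle at the nest's.
- nest2 (a point): centre of the floor of nest 2 on the jig plate, 12 mm above the table; nests lie along the jig's y, 58 mm apart, axes as the jig's. Ribs 4 mm wide, 6 mm high at its sides leave 54 mm of width (jig y); open in front; behind, stops 8 mm high with faces 28 mm past the centre leave 38 mm between them for a finger. A block lies lengthwise along jig x, its middle at the nest's.
- nest3 (a point): centre of the floor of nest 3 on the jig plate, 12 mm above the table; nests lie along the jig's y, 58 mm apart, axes as the jig's. Ribs 4 mm wide, 6 mm high at its sides leave 54 mm of width (jig y); open in front; behind, stops 8 mm high with faces 28 mm past the centre leave 38 mm between them for a finger. A block lies lengthwise along jig x, its middle at the nest's.
- clamp (a joint): angle of the toggle clamp arm, rad: 0 = down on 24 mm blocks in the nests, -0.12 = down in an empty jig, 2.0 = fully back and open (its stop). The steel arm weighs 0.9 kg: it stands over centre at about 1.6 rad and falls by its own weight to whichever side it is on, so it stays down or open by itself; about 5 N at the grip bar lifts it from closed.
- clamp_hinge (a point): middle of the clamp's hinge axis (parallel to the jig's y), 75 mm along the jig's +x from the nest line, 60 mm above the table. The clamp is a U of two round side arms (12 mm thick, 50 mm to either side) joined by the grip bar. Halfway along them a rubber-faced pressure bar, 170 mm long and 18 mm wide, comes down across the middle of all three nests.
- clamp_grip (a point): middle of the clamp's grip bar: black, round, 14 mm thick, 100 mm long, parallel to the jig's y, 150 mm from the hinge axis. Closed, it lies 150 mm in front (jig -x) of the hinge at 60 mm height; it travels up and over to behind the hinge. The bar turns in a pinch, so the tool can point down, closing along jig x, all round the arc.
- conveyor: the fixed row of nine free-turning steel rollers (tops 40 mm above the table), 415 mm long, side rails 136 mm apart inside with tops at 52 mm; x along the row, away from the robot and towards the bay, z up; origin at table level on the row's centre line. The far half has plywood cheeks, tops at 95 mm, and an end stop of the same height: the pick-up bay.
- bay (a point): where the carton's origin is when it stands home against the end stop: on the row's centre line at roller-top height, 120 mm along the conveyor's +x; axes as the conveyor's. The end stop's face is 100 mm farther on.
- carton: an open cardboard carton on the rollers, outside 200 mm long (x, along the row), 130 mm wide (y), 50 mm high, walls and floor 4 mm, 180 g nominal; origin under the middle of its floor. It rolls freely along the row when pushed.
- dressing: white bottle, 44 mm wide, 120 mm tall, origin under its base; leave alone.
- tack_jar: glass jar, 40 mm wide, 60 mm tall, origin under its base; leave alone.
- wax_tin: flat steel tin, 40 mm wide, 22 mm tall, origin under its base; leave alone.
- hammer: hammer lying at the right of the bench, 240 mm long; leave alone.
- shoe_last: shoe last of pale wood, about 180 x 66 mm, 80 mm tall; leave alone.
- brush: brush lying at the left, 180 mm long; leave alone.

How it is judged:
By the outcome, as a careful person would: the job done as asked, in the order asked, and still so for the second after the job is handed in, with the robot touching nothing.
Of heel1, heel2, heel3 only 2 to 3 are there at a start; the rules pass over those that are not, and their reading is None.
At some moment in a run one of heel1, heel2, heel3 may be knocked a few centimetres aside while the robot is not near it.
Once in a run the grip may slacken for a moment while it holds something.
It also fails if it takes over 210 s, if anything falls off the work surface, if the arm or the gripper's body presses on something with over 40 N, if the wrist force passes 120 N, or if a joint passes its speed limit or range.

## Working session

There is one attempt and no reset: what is moved stays moved. The work goes in short steps, Python scripts to look and compute and a tool call to move; the robot and the scene stay as the last step left them, time stands still between calls to the robot, and variables do not carry over. Pictures are saved under pics/ and viewed, at most 16 in all, crops included, and the job is handed in when it is done.

Besides the shell and the picture viewer there is one more tool, called after ">>>" as a command line: name --pt "numbers of a row" for each row, then --argument value for the rest. send_rows: Moves the arm, as the interface text tells. Shifts and turns lie within -1 to 1; 1 stands for 250 mm of shift or 90 degrees of turn. Its arguments: {"type":"object","properties":{"moves":{"type":"array"},"grip":{"type":"number"}},"required":["moves"]}

```bash
mkdir -p pics; ls; cat > h.py <<'E'
import numpy as np, cv2
from rig import readout, viewer, ticket
def save(n,im): cv2.imwrite('pics/'+n+'.png',im[:,:,::-1])
def pts(name,d,st=None):
    """world point per pixel from depth"""
    c=viewer.camera_info(name); v,u=np.mgrid[0:384,0:512]
    P=np.stack([(u-c['cx'])/c['fx']*d,(v-c['cy'])/c['fy']*d,d],-1)
    if name!='wrist': return (P-np.array(c['t']))@np.array(c['R'])
    T=np.array(c['tool_from_camera']); Q=P@T[:3,:3].T+T[:3,3]
    return Q@np.array(st['tcp_rot']).T+np.array(st['position'])
E
python3 - <<'E'
from h import *
s=readout.read_state(); print(s)
for n in ('top','scene'):
    im,d=viewer.capture(n); save(n+'0',im); np.savez('pics/'+n+'0.npz',im=im,d=d)
    c=viewer.camera_info(n); print(n,c, 'cam pos',-np.array(c['R']).T@np.array(c['t']))
print(viewer.camera_info('wrist'))
E
```

```text
pics
{'time_s': 0.0, 'joint_positions': array([ 5.87582514e+01,  3.02782092e+01,  8.21555511e+01, -1.08078394e-03,
        6.76891756e+01, -1.02271187e+01]), 'qvel': array([-0.00041626, -0.02130301,  0.06311322,  0.05748505,  0.08481136,
       -0.04351262]), 'tau': array([-1.43246965e-03, -4.40045679e+01, -1.76592493e+01,  6.33044075e-02,
        5.83174895e-02, -1.68568477e-04]), 'position': array([0.22372241, 0.58280969, 0.22158439]), 'tcp_rot': array([[-9.33491266e-01,  3.58598455e-01, -1.09791341e-03],
       [ 3.58599951e-01,  9.33489516e-01, -1.84354010e-03],
       [ 3.63800024e-04, -2.11464028e-03, -9.99997698e-01]]), 'force': array([-0.29688274, -1.06093159, -0.43456531]), 'moment': array([ 0.0630358 ,  0.01871558, -0.01656615]), 'grasp_force': 0.0, 'opening': 0.997672521690217}
top {'fx': 459.56909190781045, 'fy': 459.56909190781045, 'cx': 257.765969358549, 'cy': 192.9540094728631, 'R': array([[-0.01125781, -0.99985017, -0.01314921],
       [-0.98486653,  0.01336161, -0.17279866],
       [ 0.17294846,  0.01100488, -0.98486939]]), 't': array([0.04343325, 0.57523351, 1.37337
[... 172 characters left out ...]
0.81074067,  0.58538782, -0.00454716],
       [ 0.49749643, -0.69306666, -0.52168564],
       [-0.3085399 ,  0.42068956, -0.85312568]]), 't': array([-0.44285842, -0.2242799 ,  1.40649919])} cam pos [ 0.9045829  -0.48789653  1.08090322]
{'fx': 321.0482078662046, 'fy': 321.0482078662046, 'cx': 253.32852399037515, 'cy': 193.12559274023832, 'tool_from_camera': array([[ 5.99491172e-04, -9.69172900e-01, -2.46380866e-01,
         6.66371283e-02],
       [ 9.99999682e-01,  7.10399124e-04, -3.61264246e-04,
        -1.17722002e-04],
       [ 5.25156268e-04, -2.46380571e-01,  9.69173018e-01,
        -1.61766722e-01],
       [ 0.00000000e+00,  0.00000000e+00,  0.00000000e+00,
         1.00000000e+00]])}
```

View pics/top0.png

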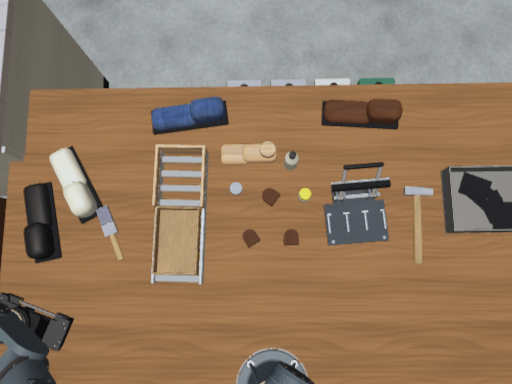

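View pics/scene0.png

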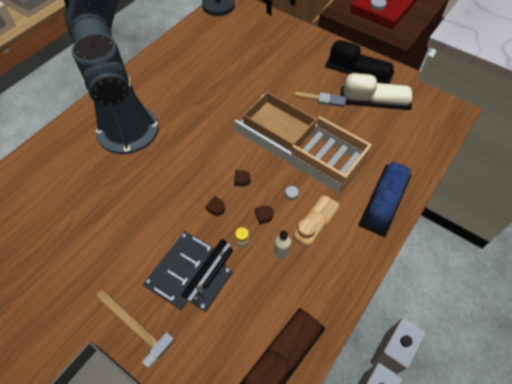

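The top view shows three heels at (271,197), (251,238) and (291,238), and the jig at (357,222) with its clamp open. The carton is at (180,242) on the conveyor, near half, and the bay is beyond it at (180,175).

```bash
cat >> h.py <<'E'
def ray(name,uv,z,st=None):
    c=viewer.camera_info(name); uv=np.atleast_2d(uv).astype(float)
    r=np.c_[(uv[:,0]-c['cx'])/c['fx'],(uv[:,1]-c['cy'])/c['fy'],np.ones(len(uv))]
    if name!='wrist':
        R=np.array(c['R']); o=-R.T@np.array(c['t']); w=r@R
    else:
        T=np.array(c['tool_from_camera']); A=np.array(st['tcp_rot']); o=A@T[:3,3]+np.array(st['position']); w=r@(A@T[:3,:3]).T
    return o+w*((z-o[2])/w[:,2])[:,None]
E
python3 - <<'E'
from h import *
f=np.load('pics/top0.npz'); im,d=f['im'],f['d']; P=pts('top',d)
cv2.imwrite('pics/zoom.png',cv2.resize(im[130:300,140:440],(800,453),interpolation=cv2.INTER_CUBIC)[:,:,::-1])
def rep(n,m):
    k,l,st,ce=cv2.connectedComponentsWithStats(m.astype(np.uint8))
    for i in range(1,k):
        if st[i,4]<40: continue
        q=P[l==i]; x=np.array([ray('top',ce[i],np.median(q[:,2]))[0][:2]])
        r=cv2.minAreaRect(q[:,:2].astype(np.float32))
        print(n,st[i],ce[i].round(1),'med',np.median(q,0).round(4),'rect',np.round(r[0],4),np.round(r[1],4),round(r[2],1))
roi=np.zeros(d.shape,bool); roi[130:300,140:440]=1
Z=P[:,:,2]; mx=im.max(2).astype(int)
print('table z',np.median(Z[250:290,240:300]))
rep('heel',roi&(mx<85)&(Z>0.016)&(Z<0.034)&(im[:,:,0]>im[:,:,2]+8))
rep('plate',roi&(Z>0.006)&(Z<0.03)&(im[:,:,0]<=im[:,:,2]+8))
rep('rim',roi&(Z>0.08)&(Z<0.1))
rep('rail',roi&(Z>0.03)&(Z<0.1)&(np.mgrid[0:384,0:512][1]<225))
rep('clamp',roi&(mx<60)&(Z>0.13))
rep('clamp2',roi&(mx<60)&(Z>0.09))
E
```

```text
table z 0.0014898957346172947
plate [154 130  27   4  61] [163.5 130.9] med [0.7922 0.3466 0.0127] rect [0.7913 0.3316] [0.0857 0.0111] 89.0
plate [230 182  12  13 118] [235.4 187.9] med [0.5976 0.1072 0.023 ] rect [0.599  0.1068] [0.0352 0.0371] 88.8
plate [404 187  29   8 175] [417.7 190.8] med [ 0.5796 -0.465   0.0262] rect [ 0.5813 -0.4678] [0.0875 0.0235] 88.7
plate [345 189  20   6  76] [354.6 191.4] med [ 0.5835 -0.2704  0.0129] rect [ 0.583  -0.2694] [0.0121 0.059 ] 3.6
plate [ 324  196   64   49 2545] [355.5 220.6] med [ 0.4895 -0.2684  0.0136] rect [ 0.4936 -0.2691] [0.1413 0.1893] 4.2
rim [260 141  15  15 125] [267.1 147.9] med [0.7107 0.0057 0.0825] rect [0.7104 0.0059] [0.0432 0.0451] 89.4
rim [152 144  54 131 959] [175.8 196.2] med [0.5721 0.2961 0.0924] rect [0.5286 0.2794] [0.1533 0.3919] 88.0
rim [285 152  13  12  80] [290.6 158.6] med [ 0.6736 -0.0635  0.0856] rect [ 0.6792 -0.0672] [0.037 0.034] 88.6
rail [ 151  144   56  140 5955] [178.1 218.5] med [0.4875 0.2832 0.046 ] rect [0.5151 0.2796] [0.1538 0.4188] 88.2
clamp [344 163  39   6 141] [363.1 165.6] med [ 0.622  -0.2589  0.2031] rect [ 0.5035 -0.1244] [0.0688 0.4478] 41.5
clamp [332 180  58  12 383] [360.4 185.6] med [ 0.5766 -0.2608  0.1435] rect [ 0.4946 -0.1389] [0.0961 0.449 ] 33.9
clamp2 [344 163  39   6 141] [363.1 165.6] med [ 0.622  -0.2589  0.2031] rect [ 0.5035 -0.1244] [0.0688 0.4478] 41.5
clamp2 [332 180  58  12 385] [360.4 185.6] med [ 0.5765 -0.2608  0.1435] rect [ 0.4946 -0.1389] [0.0961 0.449 ] 33.9
```

View pics/zoom.png

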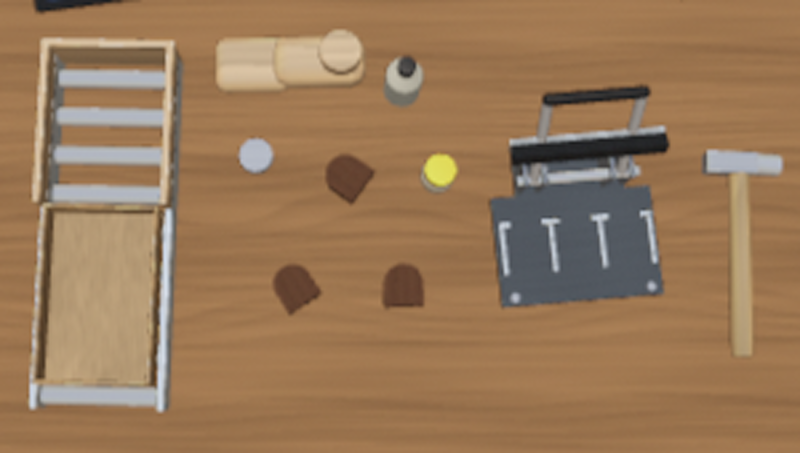

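```bash
cat >> h.py <<'E'
def go(xyz,yaw,s=None):
    """print shift/turn row to TCP xyz; tool down, tool x = -(cos,sin yaw)"""
    from scipy.spatial.transform import Rotation as Ro
    s=s or readout.read_state(); A=np.array(s['tcp_rot']); c,n=np.cos(np.radians(yaw)),np.sin(np.radians(yaw))
    B=np.array([[-c,-n,0],[-n,c,0],[0,0,-1.]])
    sh=A.T@(np.array(xyz)-s['position'])/.25; rv=Ro.from_matrix(A.T@B).as_rotvec(degrees=True)/90
    print('go',np.round(xyz,4),yaw,'->',np.round(np.r_[sh,rv],4).tolist(),'at',np.round(s['position'],4))
def heels(im,P,name,st=None,box=None):
    """dark brown blobs at block-top height -> top centre, direction of the round end (deg)"""
    m=((P[:,:,2]>.016)&(P[:,:,2]<.034 if box is None else P[:,:,2]<box[1])&(P[:,:,2]>(0.016 if box is None else box[0]))&(im[:,:,0].astype(int)>im[:,:,2]+8)&(im.max(2)<110)).astype(np.uint8)
    m=cv2.morphologyEx(m,cv2.MORPH_OPEN,np.ones((3,3),np.uint8)); out=[]
    k,l,sa,ce=cv2.connectedComponentsWithStats(m)
    for i in range(1,k):
        q=P[l==i]; zt=np.median(q[:,2]); v,u=np.where(l==i)
        w=ray(name,np.c_[u,v],zt,st)[:,:2]
        r=cv2.minAreaRect(w.astype(np.float32)); 
        if not(.034<min(r[1]) and max(r[1])<.08): continue
        off=w.mean(0)-r[0]            # centroid lies towards the flat end
        ax=np.array([[np.cos(a),np.sin(a)] for a in np.radians(r[2]+np.arange(4)*90)])
        j=np.argmax(-(ax@off)); out.append((np.array(r[0]),zt,np.degrees(np.arctan2(ax[j][1],ax[j][0])),r[1]))
        print('heel',np.round(r[0],4),'z',zt.round(4),'round dir',round(out[-1][2],1),'size',np.round(r[1],4),'off',np.round(off*1e3,1),'px',ce[i].round(),len(u))
    return out
E
python3 - <<'E'
from h import *
f=np.load('pics/top0.npz'); im,d=f['im'],f['d']; P=pts('top',d)
heels(im,P,'top')
print(im[197,271],P[197,271],im[238,291],P[238,291])
go([.50,-.08,.25],0)
E
```

```text
heel [ 5.716e-01 -2.000e-04] z 0.0253 round dir 55.0 size [0.0462 0.0433] off [-0.8 -1.7] px [270. 196.] 180
heel [0.4424 0.0629] z 0.0247 round dir 30.6 size [0.0464 0.0409] off [-0.9 -0.6] px [250. 237.] 178
heel [ 0.4402 -0.0633] z 0.0255 round dir -1.2 size [0.0403 0.0436] off [-1.  -0.4] px [291. 237.] 185
[100  67  48] [ 0.56572497 -0.00483245  0.03078945] [99 66 49] [ 0.4373547  -0.06496309  0.02190008]
go [ 0.5  -0.08  0.25] 0 -> [-1.9822, -2.0791, -0.1099, -0.0012, -0.0004, -0.2335] at [0.2238 0.5829 0.2217]
```

>>> send_rows --pt "-0.1 -0.1 -0.03 0 0 -0.03" --pt "-0.25 -0.25 -0.05 0 0 -0.06" --pt "-0.4 -0.4 -0.05 0 0 -0.1" --pt "-0.55 -0.55 -0.05 0 0 -0.15" --pt "-0.7 -0.7 -0.08 0 0 -0.2" --pt "-0.85 -0.85 -0.1 0 0 -0.233" --pt "-0.98 -1 -0.11 0 0 -0.233" --pt "-0.98 -1 -0.11 0 0 -0.233"

```text
time_s: 0.9
position: [0.3642, 0.2586, 0.2502]
tcp_rot: [[-1.0, 0.005, 0.0], [0.005, 1.0, -0.001], [-0.0, -0.001, -1.0]]
force: [-0.2, -0.0, 0.3]
opening: 0.999
grasp_force: 0.0
```

```bash
python3 -c "
from h import *
go([.50,-.08,.25],0)"
```

```text
go [ 0.5  -0.08  0.25] 0 -> [-0.5496, -1.352, 0.0027, -0.0009, 0.0001, -0.003] at [0.3642 0.2586 0.2502]
```

>>> send_rows --pt "-0.06 -0.15 0 0 0 0" --pt "-0.14 -0.34 0 0 0 0" --pt "-0.22 -0.53 0 0 0 0" --pt "-0.3 -0.72 0 0 0 0" --pt "-0.38 -0.88 0 0 0 0" --pt "-0.43 -1 0 0 0 0"

```text
time_s: 1.5
position: [0.4719, 0.009, 0.25]
tcp_rot: [[-1.0, 0.003, 0.001], [0.003, 1.0, -0.001], [-0.001, -0.001, -1.0]]
force: [0.9, -0.0, -0.2]
opening: 1.003
grasp_force: 0.0
```

>>> send_rows --pt "-0.06 -0.18 0 0 0 0" --pt "-0.12 -0.35 0 0 0 0" --pt "-0.12 -0.35 0 0 0 0" --pt "-0.12 -0.35 0 0 0 0"

```text
time_s: 1.9
position: [0.5, -0.0761, 0.2495]
tcp_rot: [[-1.0, 0.003, -0.002], [0.003, 1.0, 0.001], [0.002, 0.001, -1.0]]
force: [-0.2, 0.9, 0.9]
opening: 0.998
grasp_force: 0.0
```

```bash
python3 - <<'E'
from h import *
s=readout.read_state(); im,d=viewer.capture('wrist'); np.savez('pics/w1.npz',im=im,d=d,R=s['tcp_rot'],p=s['position'])
save('w1',cv2.resize(im,(800,600))); P=pts('wrist',d,s); print(s['position'],np.median(P[:,:,2]))
heels(im,P,'wrist',s)
E
```

```text
[ 0.50000405 -0.07610428  0.24945713] 0.011324807588492691
```

View pics/w1.png

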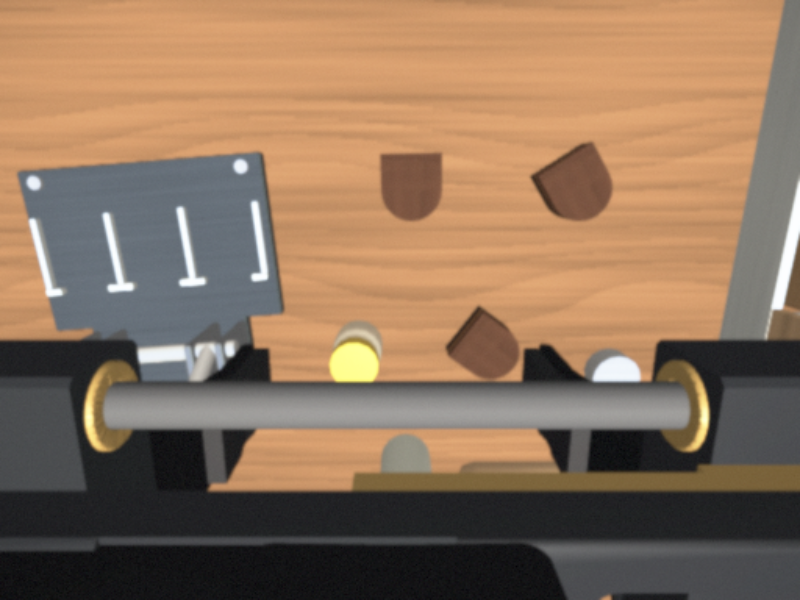

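The wrist view (800x600) shows the plate with bolts at (34,183) and (240,166), four white T-ribs with stops at (54,293), (121,287), (193,282) and (260,277), and heels at (411,186), (577,182) and (485,342).

```bash
sed -i 's/im.max(2)<110/im.max(2)<135/' h.py; python3 - <<'E'
from h import *
f=np.load('pics/w1.npz'); im,d=f['im'],f['d']; s=dict(tcp_rot=f['R'],position=f['p']); P=pts('wrist',d,s)
for v,u in ((119,263),(116,369),(219,310),(180,100),(60,200)): print(im[v,u],P[v,u].round(4))
heels(im,P,'wrist',s,(.005,.05))
m=((im.min(2)>190)&(np.mgrid[0:384,0:512][1]<185)&(np.mgrid[0:384,0:512][0]<195)).astype(np.uint8)
k,l,sa,ce=cv2.connectedComponentsWithStats(m)
for i in range(1,k):
    if sa[i,4]<25: continue
    v,u=np.where(l==i); w=ray('wrist',np.c_[u,v],.018 if sa[i,4]>90 else .014,s)[:,:2]
    r=cv2.minAreaRect(w.astype(np.float32)); print('rib',sa[i],ce[i].round(),np.median(P[l==i][:,2]).round(4),np.round(r[0],4),np.round(r[1],4),round(r[2],1))
    if sa[i,4]>90:
        a=np.polyfit(w[w[:,0]<np.percentile(w[:,0],80)][:,0],w[w[:,0]<np.percentile(w[:,0],80)][:,1],1); x0,x1=w[:,0].min(),w[:,0].max()
        print('  yaw',np.degrees(np.arctan(a[0])).round(2),'x',x0.round(4),x1.round(4),'y at x .49',np.polyval(a,.49).round(4))
m=((im.max(2)<110)&(im[:,:,2]>=im[:,:,0])&(P[:,:,2]>.004)&(P[:,:,2]<.024)&(np.mgrid[0:384,0:512][1]<185)).astype(np.uint8)
m=cv2.morphologyEx(m,cv2.MORPH_CLOSE,np.ones((9,9)))
c=max(cv2.findContours(m,0,2)[0],key=cv2.contourArea)
w=ray('wrist',cv2.approxPolyDP(c,5,True)[:,0],.012,s); print('plate corners',cv2.approxPolyDP(c,5,True)[:,0].tolist(),w[:,:2].round(4).tolist())
E
```

```text
[126  87  68] [ 0.4415 -0.0647  0.023 ]
[124  86  68] [0.4384 0.0593 0.0249]
[123  85  66] [ 0.5655 -0.0044  0.0237]
[107 116 126] [ 0.5167 -0.2713  0.0113]
[199 146 101] [ 3.730e-01 -1.397e-01  1.000e-04]
heel [0.4429 0.0605] z 0.0236 round dir 31.6 size [0.0489 0.0465] off [-2.3 -0.6] px [369. 118.] 1509
heel [ 0.4418 -0.0653] z 0.0237 round dir -0.2 size [0.0433 0.0459] off [-2.2  0.3] px [263. 117.] 1365
heel [ 0.5711 -0.0014] z 0.0236 round dir 55.1 size [0.0502 0.045 ] off [-1. -2.] px [311. 222.] 1168
rib [150 102   8   9  59] [153. 106.] 0.0158 [ 0.4262 -0.1953] [0.0083 0.0094] 85.6
rib [ 18 113   8   8  52] [ 21. 117.] 0.0159 [ 0.4379 -0.3552] [0.0088 0.0082] 89.8
rib [161 129  10  51 244] [165. 156.] 0.0178 [ 0.4839 -0.1838] [0.0112 0.0617] 85.8
  yaw 4.22 x 0.453 0.5143 y at x .49 -0.1829
rib [113 133  18  50 269] [120. 162.] 0.0179 [ 0.4882 -0.2381] [0.0188 0.0607] 86.2
  yaw 3.7 x 0.4575 0.518 y at x .49 -0.241
rib [ 66 136  20  51 275] [ 73. 165.] 0.0178 [ 0.4926 -0.2953] [0.0202 0.0623] 85.5
  yaw 4.64 x 0.4609 0.5229 y at x .49 -0.2989
rib [ 19 140  21  50 255] [ 27. 167.] 0.0178 [ 0.4963 -0.3572] [0.0615 0.0128] 11.1
  yaw 4.18 x 0.4656 0.5267 y at x .49 -0.3573
plate corners [[158, 202], [149, 211], [136, 206], [128, 213], [138, 212], [139, 218], [154, 211], [157, 220]] [[0.5458, -0.1995], [0.5579, -0.2121], [0.5511, -0.2284], [0.5606, -0.2397], [0.5592, -0.2266], [0.5675, -0.226], [0.5579, -0.2056], [0.5703, -0.2027]]
```

```bash
python3 - <<'E'
from h import *
f=np.load('pics/w1.npz'); im,d=f['im'],f['d']; s=dict(tcp_rot=f['R'],position=f['p'])
w=ray('wrist',np.array([(262,153),(282,313),(20,172),(58,329)])/1.5625,.012,s)[:,:2]; print(w.round(4).tolist(),w.mean(0))
y=np.radians(4.2); J=np.array([[np.cos(y),-np.sin(y)],[np.sin(y),np.cos(y)]])
print('corners rel',((w-w.mean(0))@J).round(4).tolist())
c0=w.mean(0)
m=((im.min(2)>190)).astype(np.uint8); k,l,sa,ce=cv2.connectedComponentsWithStats(m)
for i in range(1,k):
    if 90<sa[i,4]<300 and sa[i,0]<185 and sa[i,1]<195:
        v,u=np.where(l==i); q=(ray('wrist',np.c_[u,v],.018,s)[:,:2]-c0)@J
        q20=(ray('wrist',np.c_[u,v],.020,s)[:,:2]-c0)@J
        ym=np.median(q[:,1]); st=q20[abs(q[:,1]-ym)>.005]
        print('rib y',ym.round(4),'x',q[:,0].min().round(4),q[:,0].max().round(4),'stop x',st[:,0].min().round(4),st[:,0].max().round(4))
E
```

```text
[[0.4169, -0.1782], [0.5436, -0.1703], [0.4304, -0.3656], [0.5569, -0.3575]] [ 0.48694348 -0.2679188 ]
corners rel [[-0.0633, 0.0946], [0.0637, 0.0932], [-0.0636, -0.0933], [0.0632, -0.0945]]
rib y 0.0842 x -0.028 0.0333 stop x 0.0276 0.0329
rib y 0.0267 x -0.0276 0.0333 stop x 0.0272 0.0323
rib y -0.0313 x -0.0284 0.0334 stop x 0.0274 0.033
rib y -0.0891 x -0.0281 0.0334 stop x 0.0282 0.0323
```

```bash
python3 - <<'E'
from h import *
f=np.load('pics/w1.npz'); s=dict(tcp_rot=f['R'],position=f['p'])
print(ray('wrist',np.array([(411,153),(411,221),(381,185),(442,185)])/1.5625,.024,s)[:,:2].round(4).tolist())
print('heelB corners/apex',ray('wrist',np.array([(590,143),(537,177),(603,207)])/1.5625,.024,s)[:,:2].round(4).tolist())
go([.433,-.0655,.06],0); go([.433,-.0655,.006],0)
E
```

```text
[[0.4177, -0.0648], [0.4676, -0.0646], [0.4407, -0.0872], [0.4408, -0.0414]]
heelB corners/apex [[0.411, 0.0672], [0.4352, 0.0297], [0.4575, 0.0814]]
go [ 0.433  -0.0655  0.06  ] 0 -> [0.2644, 0.0364, 0.7585, 0.0008, -0.0013, -0.0011] at [ 0.4995 -0.075   0.2495]
go [ 0.433  -0.0655  0.006 ] 0 -> [0.2639, 0.0361, 0.9745, 0.0008, -0.0013, -0.0011] at [ 0.4995 -0.075   0.2495]
```

>>> send_rows --pt "0.1 0.02 0.15 0 0 0" --pt "0.2 0.04 0.3 0 0 0" --pt "0.258 0.042 0.45 0 0 0" --pt "0.258 0.042 0.6 0 0 0" --pt "0.258 0.042 0.74 0 0 0" --pt "0.258 0.042 0.84 0 0 0" --pt "0.258 0.042 0.92 0 0 0" --pt "0.258 0.042 0.96 0 0 0" --pt "0.258 0.042 0.974 0 0 0" --pt "0.258 0.042 0.974 0 0 0" --grip 1

```text
time_s: 2.95
position: [0.4358, -0.0642, 0.0068]
tcp_rot: [[-1.0, -0.0, -0.0], [-0.0, 1.0, 0.0], [0.0, 0.0, -1.0]]
force: [0.0, 0.2, 0.3]
opening: 0.999
grasp_force: 0.0
```

>>> send_rows --pt "0 0 0 0 0 0" --pt "0 0 0 0 0 0" --pt "0 0 0 0 0 0" --pt "0 0 0 0 0 0" --pt "0 0 0 0 0 0" --pt "0 0 0 0 0 0" --pt "0 0 0 0 0 0" --grip 0

```text
time_s: 3.65
position: [0.4359, -0.0649, 0.0066]
tcp_rot: [[-1.0, 0.001, 0.0], [0.001, 1.0, -0.0], [-0.0, -0.0, -1.0]]
force: [-0.8, 0.3, 1.2]
opening: 0.526
grasp_force: 30.0
```

```bash
python3 - <<'E'
from h import *
s=readout.read_state(); print(s['position'],s['opening'],s['grasp_force'])
J=lambda a,b: np.array([.4871+a*.9973-b*.0732,-.2703+a*.0732+b*.9973])
for b in (.058,0,-.058): print(b,J(0,b).round(4))
go([*J(-.046,.058),.10],4.2); go([*J(-.046,.058),.021],4.2)
E
```

```text
[ 0.43594697 -0.0649446   0.00662961] 0.5257112358770993 29.958380162715912
0.058 [ 0.4829 -0.2125]
0 [ 0.4871 -0.2703]
-0.058 [ 0.4913 -0.3281]
go [ 0.437  -0.2158  0.1   ] 4.2 -> [-0.0048, -0.6035, -0.3734, -0.0, 0.0001, -0.0473] at [ 0.4359 -0.0649  0.0066]
go [ 0.437  -0.2158  0.021 ] 4.2 -> [-0.0047, -0.6035, -0.0574, -0.0, 0.0001, -0.0473] at [ 0.4359 -0.0649  0.0066]
```

>>> send_rows --pt "0 0 -0.1 0 0 0" --pt "0 0 -0.25 0 0 0" --pt "-0.02 -0.1 -0.3 0 0 -0.01" --pt "-0.06 -0.25 -0.3 0 0 -0.02" --pt "-0.1 -0.4 -0.3 0 0 -0.035" --pt "-0.14 -0.52 -0.3 0 0 -0.047" --pt "-0.156 -0.593 -0.28 0 0 -0.047" --pt "-0.156 -0.593 -0.24 0 0 -0.047" --pt "-0.156 -0.593 -0.18 0 0 -0.047" --pt "-0.156 -0.593 -0.14 0 0 -0.047" --pt "-0.156 -0.593 -0.14 0 0 -0.047"

```text
time_s: 4.75
position: [0.4727, -0.2107, 0.0396]
tcp_rot: [[-0.997, -0.074, -0.005], [-0.074, 0.997, 0.004], [0.005, 0.004, -1.0]]
force: [0.1, -0.0, -0.9]
opening: 0.524
grasp_force: 30.0
```

```bash
cat >> h.py <<'E'
O=np.array([.4871,-.2703]); 
def J(a,b): return O+np.array([a*.9973-b*.0732,a*.0732+b*.9973])
E
python3 - <<'E'
from h import *
s=readout.read_state(); print(s['position'],s['opening'],s['grasp_force'],s['force'])
go([*J(-.008,.058),.0205],4.2)
E
```

```text
[ 0.47266666 -0.21068281  0.03956297] 0.5236329258116961 29.960707426071167 [ 0.12292802 -0.02233417 -0.94724959]
go [ 0.4749 -0.213   0.0205] 4.2 -> [-0.0085, -0.0104, 0.0762, 0.0026, -0.0029, 0.0003] at [ 0.4727 -0.2107  0.0396]
```

>>> send_rows --pt "0 0 0.02 0 0 0" --pt "0 0 0.05 0 0 0" --pt "0 0 0.075 0 0 0" --pt "0 0 0.075 0 0 0" --pt "0 0 0.075 0 0 0"

```text
time_s: 5.25
position: [0.4747, -0.2131, 0.0227]
tcp_rot: [[-0.997, -0.073, -0.0], [-0.073, 0.997, 0.0], [0.0, 0.0, -1.0]]
force: [-0.7, 0.3, -0.5]
opening: 0.528
grasp_force: 30.0
```

```bash
python3 - <<'E'
from h import *
s=readout.read_state(); print(s['position'],s['opening'],s['grasp_force'],s['force'],s['tcp_rot'][:,2])
go([*J(-.008,.058),.0205],4.2)
E
```

```text
[ 0.47473043 -0.21310258  0.02267985] 0.5280607955355476 29.96058225631714 [-0.69637584  0.34963825 -0.53663664] [-2.06219306e-04  1.70750322e-04 -9.99999964e-01]
go [ 0.4749 -0.213   0.0205] 4.2 -> [-0.0006, 0.0002, 0.0087, 0.0001, -0.0001, -0.0002] at [ 0.4747 -0.2131  0.0227]
```

>>> send_rows --pt "0 0 0.01 0 0 0" --pt "0 0 0.01 0 0 0"

```text
time_s: 5.45
position: [0.4748, -0.2132, 0.0203]
tcp_rot: [[-0.997, -0.073, 0.0], [-0.073, 0.997, -0.0], [-0.0, -0.0, -1.0]]
force: [0.2, 0.6, -0.7]
opening: 0.523
grasp_force: 30.0
```

>>> send_rows --pt "0 0 0 0 0 0" --pt "0 0 0 0 0 0" --pt "0 0 0 0 0 0" --grip 0.7

```text
time_s: 5.75
position: [0.4749, -0.2132, 0.0205]
tcp_rot: [[-0.997, -0.073, 0.0], [-0.073, 0.997, -0.0], [-0.0, -0.0, -1.0]]
force: [0.4, -0.1, 0.1]
opening: 0.674
grasp_force: 0.0
```

>>> send_rows --pt "0 0 -0.06 0 0 0" --pt "0 0 -0.2 0 0 0" --pt "0 0 -0.4 0 0 0.01" --pt "0 0.15 -0.6 0 0 0.03" --pt "-0.04 0.3 -0.75 0 0 0.047" --pt "-0.1 0.45 -0.9 0 0 0.047" --pt "-0.1 0.53 -0.92 0 0 0.047" --pt "-0.1 0.53 -0.92 0 0 0.047" --pt "-0.1 0.53 -0.92 0 0 0.047"

```text
time_s: 6.65
position: [0.4899, -0.0787, 0.2507]
tcp_rot: [[-1.0, -0.001, 0.001], [-0.001, 1.0, -0.001], [-0.001, -0.001, -1.0]]
force: [-1.1, -0.1, -0.4]
opening: 0.702
grasp_force: 0.0
```

```bash
cat >> h.py <<'E'
def look(n,box=(.005,.05)):
    s=readout.read_state(); im,d=viewer.capture('wrist'); P=pts('wrist',d,s)
    np.savez('pics/'+n+'.npz',im=im,d=d,R=s['tcp_rot'],p=s['position']); save(n,cv2.resize(im,(800,600)))
    print('at',s['position'].round(4),'t',s['time_s']); H=heels(im,P,'wrist',s,box)
    for h in H:
        j=h[0]-O; print('   jig',(np.array([j[0]*.9973+j[1]*.0732,-j[0]*.0732+j[1]*.9973])*1e3).round(1))
    return s,im,P,H
E
python3 -c "
from h import *
look('w2')"
```

```text
at [ 0.4899 -0.0787  0.2507] t 6.65
heel [0.4427 0.0602] z 0.0236 round dir 31.5 size [0.0485 0.0462] off [-2.7 -1.1] px [370. 126.] 1408
heel [ 0.4804 -0.2102] z 0.0356 round dir 5.2 size [0.05   0.0513] off [-2.8 -0.2] px [142. 159.] 1555
   jig [-20.1 332.9]
   jig [-2.3 60.4]
```

View pics/w2.png

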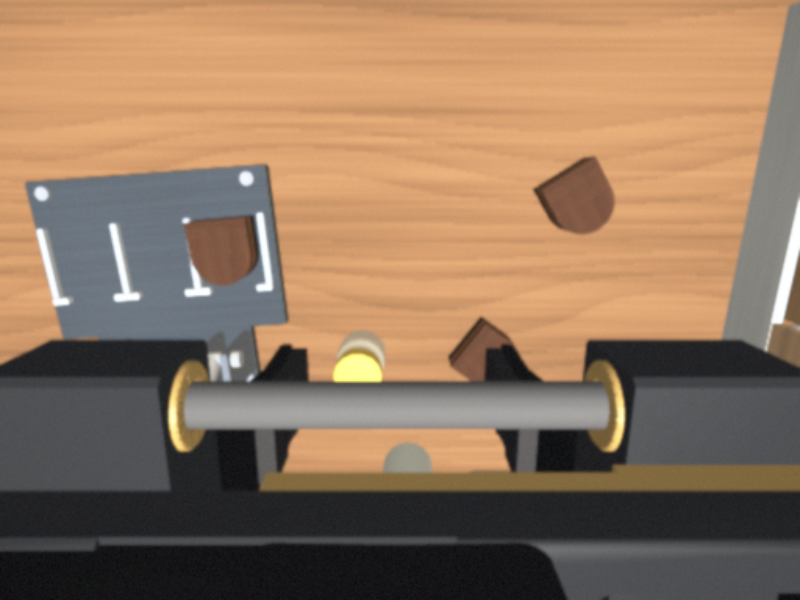

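The block lies in nest 3's slot, at (222,250). The other heels are at (577,195) and (482,345), unchanged.

```bash
python3 -c "
from h import *
go([.4367,.0568,.0063],32)"
```

```text
go [0.4367 0.0568 0.0063] 32 -> [0.2107, 0.5447, 0.9743, -0.0, -0.0006, -0.3557] at [ 0.4895 -0.0793  0.2499]
```

>>> send_rows --pt "0.06 0.12 0.1 0 0 -0.08" --pt "0.12 0.28 0.2 0 0 -0.17" --pt "0.18 0.42 0.35 0 0 -0.26" --pt "0.211 0.53 0.5 0 0 -0.34" --pt "0.211 0.545 0.65 0 0 -0.356" --pt "0.211 0.545 0.78 0 0 -0.356" --pt "0.211 0.545 0.87 0 0 -0.356" --pt "0.211 0.545 0.93 0 0 -0.356" --pt "0.211 0.545 0.96 0 0 -0.356" --pt "0.211 0.545 0.974 0 0 -0.356" --pt "0.211 0.545 0.974 0 0 -0.356" --pt "0.211 0.545 0.974 0 0 -0.356" --grip 1

```text
time_s: 7.9
position: [0.4378, 0.0568, 0.0072]
tcp_rot: [[-0.848, -0.529, 0.001], [-0.529, 0.848, -0.0], [-0.001, -0.001, -1.0]]
force: [-0.5, 0.5, -0.3]
opening: 0.999
grasp_force: 0.0
```

>>> send_rows --pt "0 0 0 0 0 0" --pt "0 0 0 0 0 0" --pt "0 0 0 0 0 0" --pt "0 0 0 0 0 0" --pt "0 0 0 0 0 0" --pt "0 0 0 0 0 0" --pt "0 0 0 0 0 0" --grip 0

```text
time_s: 8.6
position: [0.4373, 0.0572, 0.0068]
tcp_rot: [[-0.848, -0.53, -0.0], [-0.53, 0.848, 0.0], [0.0, 0.0, -1.0]]
force: [-1.1, 0.9, 1.4]
opening: 0.525
grasp_force: 30.0
```

>>> send_rows --pt "0 0 -0.1 0 0 0" --pt "0 0 -0.25 0 0 0" --pt "0 0 -0.35 0 0 0" --pt "0 0 -0.35 0 0 0"

```text
time_s: 9.0
position: [0.4393, 0.057, 0.0968]
tcp_rot: [[-0.848, -0.53, 0.006], [-0.53, 0.848, -0.001], [-0.005, -0.004, -1.0]]
force: [1.0, -0.8, -1.4]
opening: 0.528
grasp_force: 30.0
```

```bash
python3 -c "
from h import *
s=readout.read_state(); print(s['position'],s['opening'],s['grasp_force'])
go([*J(-.008,-.058),.0940],4.2); go([*J(-.008,-.058),.02],4.2)"
```

```text
[0.43931563 0.0569662  0.0967869 ] 0.528418321799012 29.99775130301714
go [ 0.4834 -0.3287  0.094 ] 4.2 -> [0.6684, -1.4016, 0.0136, -0.0018, 0.0038, 0.309] at [0.4393 0.057  0.0968]
go [ 0.4834 -0.3287  0.02  ] 4.2 -> [0.6699, -1.4003, 0.3096, -0.0018, 0.0038, 0.309] at [0.4393 0.057  0.0968]
```

>>> send_rows --pt "0.04 -0.09 0 0 0 0.03" --pt "0.11 -0.23 0 0 0 0.08" --pt "0.19 -0.4 0 0 0 0.15" --pt "0.27 -0.57 0 0 0 0.22" --pt "0.35 -0.74 0 0 0 0.29" --pt "0.42 -0.88 0 0 0 0.309" --pt "0.458 -0.96 0 0 0 0.309" --pt "0.458 -0.96 0 0 0 0.309"

```text
time_s: 9.8
position: [0.4682, -0.2107, 0.0932]
tcp_rot: [[-0.998, -0.069, 0.001], [-0.069, 0.998, -0.001], [-0.001, -0.002, -1.0]]
force: [0.6, -0.3, -0.7]
opening: 0.522
grasp_force: 30.0
```

```bash
python3 -c "
from h import *
s=readout.read_state(); print(s['position'],s['opening'],s['grasp_force'])
go([*J(-.008,-.058),.04],4.2)"
```

```text
[ 0.46816067 -0.21073576  0.09316125] 0.5217462632430382 29.99737774953246
go [ 0.4834 -0.3287  0.04  ] 4.2 -> [-0.0279, -0.4747, 0.2134, -0.001, 0.0007, -0.0027] at [ 0.4682 -0.2107  0.0932]
```

>>> send_rows --pt "0 -0.12 0 0 0 0" --pt "-0.01 -0.28 0 0 0 0" --pt "-0.02 -0.4 0.02 0 0 -0.002" --pt "-0.028 -0.47 0.08 0 0 -0.002" --pt "-0.028 -0.475 0.16 0 0 -0.002" --pt "-0.028 -0.475 0.21 0 0 -0.002" --pt "-0.028 -0.475 0.21 0 0 -0.002" --pt "-0.028 -0.475 0.21 0 0 -0.002" --pt "-0.028 -0.475 0.21 0 0 -0.002"

```text
time_s: 10.7
position: [0.4835, -0.3245, 0.0424]
tcp_rot: [[-0.997, -0.077, 0.0], [-0.077, 0.997, -0.0], [-0.0, -0.0, -1.0]]
force: [0.2, 0.1, -1.3]
opening: 0.525
grasp_force: 30.0
```

```bash
python3 -c "
from h import *
s=readout.read_state(); print(s['position'],s['opening'],s['grasp_force'])
go([*J(-.008,-.058),.0205],4.2)"
```

```text
[ 0.48345619 -0.32447169  0.04237705] 0.5251314039598546 29.99781545251608
go [ 0.4834 -0.3287  0.0205] 4.2 -> [0.0017, -0.0169, 0.0875, -0.0003, 0.0003, 0.0024] at [ 0.4835 -0.3245  0.0424]
```

>>> send_rows --pt "0 -0.017 0 0 0 0.002" --pt "0 -0.017 0.03 0 0 0.002" --pt "0 -0.017 0.06 0 0 0.002" --pt "0 -0.017 0.08 0 0 0.002" --pt "0 -0.017 0.088 0 0 0.002" --pt "0 -0.017 0.088 0 0 0.002" --pt "0 -0.017 0.088 0 0 0.002"

```text
time_s: 11.4
position: [0.4834, -0.3293, 0.0197]
tcp_rot: [[-0.997, -0.073, 0.0], [-0.073, 0.997, -0.0], [-0.0, -0.0, -1.0]]
force: [0.0, 0.3, -1.4]
opening: 0.524
grasp_force: 30.0
```

>>> send_rows --pt "0 0 0 0 0 0" --pt "0 0 0 0 0 0" --pt "0 0 0 0 0 0" --grip 0.7

```text
time_s: 11.7
position: [0.4835, -0.3294, 0.02]
tcp_rot: [[-0.997, -0.073, 0.0], [-0.073, 0.997, -0.0], [-0.0, -0.0, -1.0]]
force: [-0.7, 0.1, 0.4]
opening: 0.676
grasp_force: 0.0
```

>>> send_rows --pt "0 0 -0.06 0 0 0" --pt "0 0 -0.2 0 0 0" --pt "0 0 -0.4 0 0 0.01" --pt "0 0.15 -0.6 0 0 0.03" --pt "0 0.3 -0.75 0 0 0.047" --pt "0 0.48 -0.9 0 0 0.047" --pt "0 0.66 -0.92 0 0 0.047" --pt "0 0.8 -0.92 0 0 0.047" --pt "0 0.94 -0.92 0 0 0.047" --pt "0 1 -0.92 0 0 0.047" --pt "0 1 -0.92 0 0 0.047" --pt "0 1 -0.92 0 0 0.047"

```text
time_s: 12.9
position: [0.4658, -0.0809, 0.2503]
tcp_rot: [[-1.0, 0.0, 0.001], [0.0, 1.0, -0.002], [-0.001, -0.002, -1.0]]
force: [0.4, -0.4, 1.2]
opening: 0.702
grasp_force: 0.0
```

```bash
python3 -c "
from h import *
look('w3')"
```

```text
at [ 0.4658 -0.0809  0.2503] t 12.9
heel [ 0.4802 -0.2102] z 0.0356 round dir 5.2 size [0.0519 0.0515] off [-2.9 -0.3] px [146. 179.] 1588
heel [ 0.4902 -0.323 ] z 0.0356 round dir 4.1 size [0.0521 0.056 ] off [-3.  -0.5] px [ 53. 187.] 1691
   jig [-2.4 60.5]
   jig [ -0.7 -52.8]
```

View pics/w3.png

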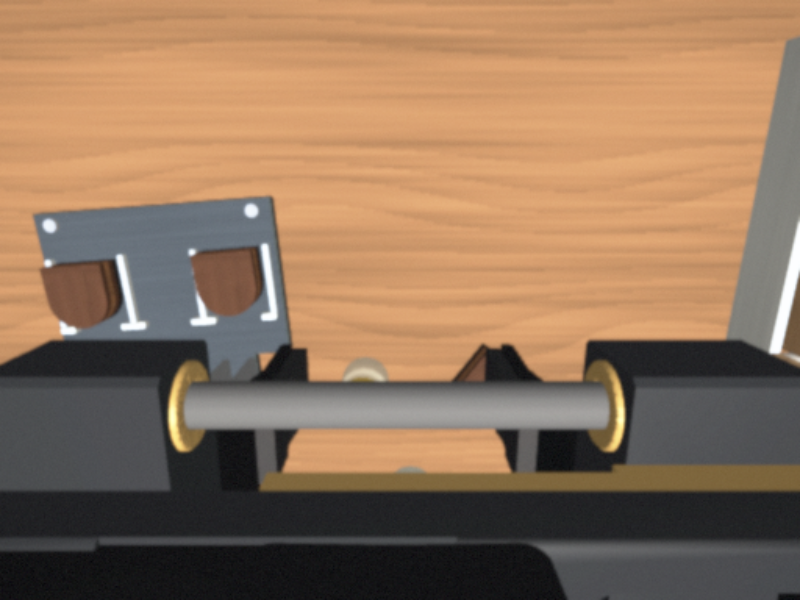

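Both outer nests are filled: the blocks at (82,293) and (228,282) lie between their ribs. Next I look closer at the third heel, partly hidden at (480,362).

>>> send_rows --pt "-0.1 0.1 0 0 0 0" --pt "-0.2 0.2 0 0 0 0" --pt "-0.24 0.28 0 0 0 0" --pt "-0.24 0.3 0 0 0 0" --pt "-0.24 0.3 0 0 0 0" --pt "-0.24 0.3 0 0 0 0" --grip 1

```text
time_s: 13.55
position: [0.5248, -0.0063, 0.2495]
tcp_rot: [[-1.0, 0.002, -0.001], [0.002, 1.0, -0.001], [0.001, -0.001, -1.0]]
force: [-0.6, 0.0, 0.4]
opening: 0.991
grasp_force: 0.0
```

```bash
python3 -c "
from h import *
s,im,P,H=look('w4')
save('w4c',cv2.resize(im[90:250,200:400],(800,640))[:600])"
```

```text
at [ 0.5248 -0.0063  0.2495] t 13.55
heel [ 0.481  -0.2086] z 0.0356 round dir 4.9 size [0.0493 0.0548] off [-2.2 -0.2] px [ 78. 131.] 1868
heel [ 0.5722 -0.0007] z 0.0236 round dir 53.6 size [0.0488 0.046 ] off [-1.5 -1.9] px [257. 204.] 1213
   jig [-1.5 62. ]
   jig [104.6 262.7]
```

View pics/w4c.png

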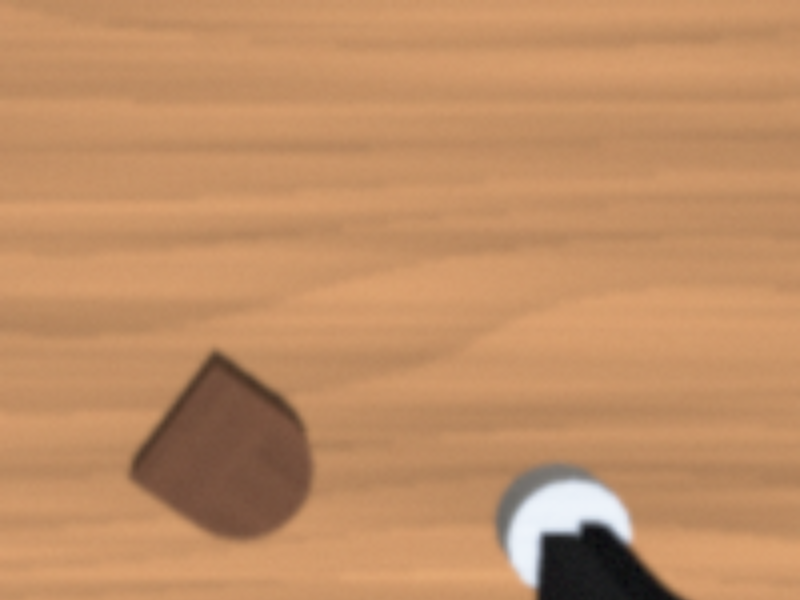

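The crop shows heel 3 at (222,455), whole and undisturbed, with its flat side at upper left. I'll grip it lengthwise because the bottle blocks a crosswise grip.

```bash
python3 -c "
from h import *
go([.5725,-.0005,.0065],-35.5)"
```

```text
go [ 5.725e-01 -5.000e-04  6.500e-03] -35.5 -> [-0.1917, 0.0241, 0.9722, -0.0004, -0.0004, 0.3929] at [ 0.5248 -0.0063  0.2496]
```

>>> send_rows --pt "-0.06 0.01 0.08 0 0 0.08" --pt "-0.12 0.02 0.2 0 0 0.17" --pt "-0.17 0.024 0.32 0 0 0.26" --pt "-0.19 0.024 0.44 0 0 0.35" --pt "-0.192 0.024 0.56 0 0 0.393" --pt "-0.192 0.024 0.68 0 0 0.393" --pt "-0.192 0.024 0.78 0 0 0.393" --pt "-0.192 0.024 0.86 0 0 0.393" --pt "-0.192 0.024 0.92 0 0 0.393" --pt "-0.192 0.024 0.96 0 0 0.393" --pt "-0.192 0.024 0.972 0 0 0.393" --pt "-0.192 0.024 0.972 0 0 0.393" --grip 1

```text
time_s: 14.8
position: [0.5734, 0.0007, 0.0069]
tcp_rot: [[-0.815, 0.58, 0.0], [0.58, 0.815, -0.0], [-0.0, 0.0, -1.0]]
force: [-0.5, 0.4, 0.3]
opening: 1.002
grasp_force: 0.0
```

>>> send_rows --pt "0 0 0 0 0 0" --pt "0 0 0 0 0 0" --pt "0 0 0 0 0 0" --pt "0 0 0 0 0 0" --pt "0 0 0 0 0 0" --pt "0 0 0 0 0 0" --pt "0 0 0 0 0 0" --grip 0

```text
time_s: 15.5
position: [0.5733, 0.001, 0.007]
tcp_rot: [[-0.815, 0.579, 0.0], [0.579, 0.815, -0.0], [-0.0, -0.0, -1.0]]
force: [1.0, -0.6, 1.3]
opening: 0.567
grasp_force: 30.0
```

>>> send_rows --pt "0 0 -0.1 0 0 0" --pt "0 0 -0.25 0 0 0" --pt "0 0 -0.4 0 0 0" --pt "0 0 -0.5 0 0 0" --pt "0 0 -0.5 0 0 0"

```text
time_s: 16.0
position: [0.5759, 0.0006, 0.1355]
tcp_rot: [[-0.815, 0.579, 0.008], [0.579, 0.815, -0.001], [-0.007, 0.003, -1.0]]
force: [1.0, -0.5, -0.8]
opening: 0.566
grasp_force: 30.0
```

```bash
python3 -c "
from h import *
s=readout.read_state(); print(s['position'],s['opening'],s['grasp_force'])
go([*J(-.036,0),.1300],-85.8)"
```

```text
[0.57587929 0.00060391 0.13545874] 0.5657414123358069 29.991818368434906
go [ 0.4512 -0.2729  0.13  ] -85.8 -> [-0.2273, -1.1808, 0.0194, 0.0041, 0.0035, 0.5599] at [0.5759 0.0006 0.1355]
```

>>> send_rows --pt "-0.02 -0.09 0 0 0 0.06" --pt "-0.05 -0.25 0 0 0 0.14" --pt "-0.08 -0.42 0 0 0 0.22" --pt "-0.11 -0.58 0 0 0 0.3" --pt "-0.14 -0.73 0 0 0 0.38" --pt "-0.17 -0.87 0 0 0 0.47" --pt "-0.19 -0.97 0 0 0 0.56" --pt "-0.19 -1 0 0 0 0.56" --pt "-0.19 -1 0 0 0 0.56" --pt "-0.19 -1 0 0 0 0.56"

```text
time_s: 17.0
position: [0.4667, -0.2291, 0.1311]
tcp_rot: [[-0.075, 0.997, -0.001], [0.997, 0.075, 0.002], [0.002, -0.001, -1.0]]
force: [1.4, -0.6, -1.6]
opening: 0.566
grasp_force: 30.0
```

```bash
python3 -c "
from h import *
s=readout.read_state(); print(s['position'],s['opening'],s['grasp_force'])
go([*J(-.036,0),.0400],-85.8)"
```

```text
[ 0.46674747 -0.22910442  0.13112411] 0.5658406168608432 29.992024898529053
go [ 0.4512 -0.2729  0.04  ] -85.8 -> [-0.1708, -0.0747, 0.3643, -0.0007, -0.0011, 0.0009] at [ 0.4667 -0.2291  0.1311]
```

>>> send_rows --pt "-0.06 -0.04 0 0 0 0" --pt "-0.14 -0.07 0.05 0 0 0" --pt "-0.17 -0.075 0.15 0 0 0" --pt "-0.171 -0.075 0.27 0 0 0" --pt "-0.171 -0.075 0.36 0 0 0" --pt "-0.171 -0.075 0.36 0 0 0" --pt "-0.171 -0.075 0.36 0 0 0" --pt "-0.171 -0.075 0.36 0 0 0"

```text
time_s: 17.8
position: [0.4525, -0.2742, 0.0429]
tcp_rot: [[-0.075, 0.997, 0.002], [0.997, 0.075, -0.001], [-0.001, 0.001, -1.0]]
force: [-0.4, 0.4, -0.1]
opening: 0.572
grasp_force: 30.0
```

```bash
python3 -c "
from h import *
s=readout.read_state(); print(s['position'],s['opening'],s['grasp_force'])
go([*J(-.036,0),.0195],-85.8)"
```

```text
[ 0.45253503 -0.27417249  0.04286735] 0.5716620686745267 29.992021322250366
go [ 0.4512 -0.2729  0.0195] -85.8 -> [0.0055, -0.0051, 0.0935, 0.0009, 0.0009, 0.0009] at [ 0.4525 -0.2742  0.0429]
```

>>> send_rows --pt "0 0 0.03 0 0 0" --pt "0 0 0.06 0 0 0" --pt "0 0 0.08 0 0 0" --pt "0 0 0.091 0 0 0" --pt "0 0 0.091 0 0 0" --pt "0 0 0.091 0 0 0"

```text
time_s: 18.4
position: [0.4514, -0.2743, 0.019]
tcp_rot: [[-0.073, 0.997, -0.0], [0.997, 0.073, 0.0], [0.0, -0.0, -1.0]]
force: [0.3, 0.3, 0.1]
opening: 0.568
grasp_force: 30.0
```

>>> send_rows --pt "0 0 0 0 0 0" --pt "0 0 0 0 0 0" --pt "0 0 0 0 0 0" --grip 0.75

```text
time_s: 18.7
position: [0.4515, -0.2744, 0.0191]
tcp_rot: [[-0.073, 0.997, 0.0], [0.997, 0.073, -0.0], [-0.0, 0.0, -1.0]]
force: [-0.6, -0.5, 0.2]
opening: 0.719
grasp_force: 0.0
```

>>> send_rows --pt "0 0 -0.06 0 0 0" --pt "0 0 -0.2 0 0 0" --pt "0 0 -0.35 0 0 0" --pt "0 0 -0.45 0 0 -0.08" --pt "0 -0.05 -0.45 0 0 -0.17" --pt "0 -0.1 -0.45 0 0 -0.26" --pt "0 -0.18 -0.45 0 0 -0.35" --pt "0 -0.18 -0.45 0 0 -0.44" --pt "0 -0.18 -0.45 0 0 -0.53" --pt "0 -0.18 -0.45 0 0 -0.62" --pt "0 -0.18 -0.45 0 0 -0.71" --pt "0 -0.18 -0.45 0 0 -0.8"

```text
time_s: 19.9
position: [0.4065, -0.2775, 0.1316]
tcp_rot: [[-0.972, 0.233, -0.0], [0.233, 0.972, 0.0], [0.0, 0.0, -1.0]]
force: [0.1, 0.3, -1.2]
opening: 0.751
grasp_force: 0.0
```

>>> send_rows --pt "0 0 0 0 0 -0.08" --pt "0 0 0 0 0 -0.16" --pt "0 0 0 0 0 -0.2" --pt "0 0 0 0 0 -0.2" --pt "0 0 0 0 0 -0.2" --pt "0 0 0 0 0 -0.2" --pt "0 0 0 0 0 -0.2" --grip 0

```text
time_s: 20.6
position: [0.4066, -0.2775, 0.1315]
tcp_rot: [[-0.997, -0.072, -0.0], [-0.072, 0.997, 0.0], [0.0, 0.0, -1.0]]
force: [-0.4, -0.2, 0.8]
opening: 0.196
grasp_force: 0.0
```

```bash
python3 -c "
from h import *
s,im,P,H=look('w5'); print(s['opening'])
go([*J(-.08,0),.0180],4.2)"
```

```text
at [ 0.4066 -0.2775  0.1315] t 20.6
0.19557367345493656
go [ 0.4073 -0.2762  0.018 ] 4.2 -> [-0.0032, 0.0055, 0.4543, -0.0, 0.0, -0.0004] at [ 0.4066 -0.2776  0.1316]
```

View pics/w5.png

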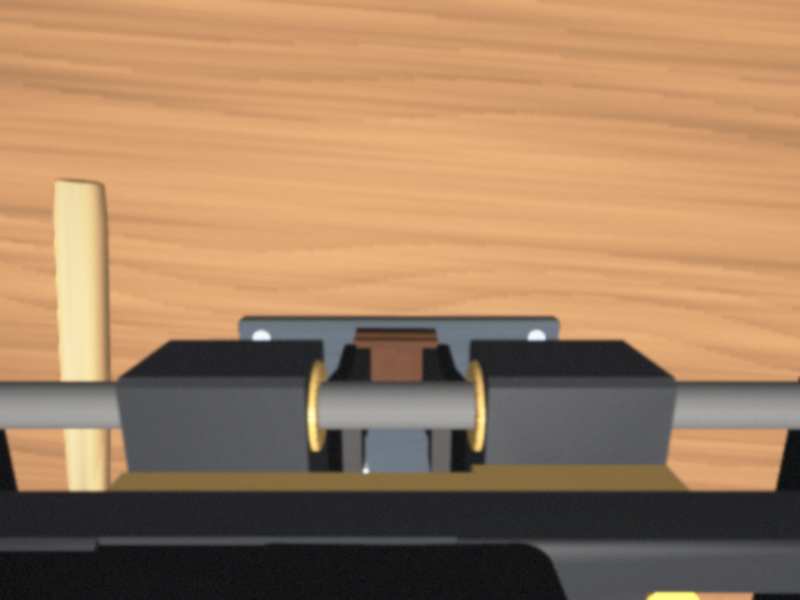

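The third block lies at the front of the middle nest (397,350), centred between the bolts at (261,337) and (536,337). I'll push it in with closed fingers.

>>> send_rows --pt "0 0.005 0.15 0 0 0" --pt "0 0.005 0.3 0 0 0" --pt "0 0.005 0.4 0 0 0" --pt "0 0.005 0.454 0 0 0" --pt "0 0.005 0.454 0 0 0" --pt "0 0.005 0.454 0 0 0"

```text
time_s: 21.25
position: [0.4066, -0.2764, 0.0181]
tcp_rot: [[-0.997, -0.073, -0.0], [-0.073, 0.997, 0.0], [0.0, 0.0, -1.0]]
force: [-0.4, -0.1, -0.3]
opening: 0.004
grasp_force: 0.0
```

>>> send_rows --pt "-0.02 0 0 0 0 0" --pt "-0.04 0 0 0 0 0" --pt "-0.06 0 0 0 0 0" --pt "-0.08 0 0 0 0 0" --pt "-0.1 0 0 0 0 0" --pt "-0.12 0 0 0 0 0" --pt "-0.14 0 0 0 0 0" --pt "-0.155 0 0 0 0 0" --pt "-0.165 0 0 0 0 0" --pt "-0.172 0 0 0 0 0" --pt "-0.172 0 0 0 0 0" --pt "-0.172 0 0 0 0 0"

```text
time_s: 22.45
position: [0.4494, -0.2732, 0.018]
tcp_rot: [[-0.997, -0.073, 0.0], [-0.073, 0.997, -0.0], [-0.0, -0.0, -1.0]]
force: [0.5, 0.4, -0.7]
opening: 0.003
grasp_force: 0.0
```

```bash
python3 -c "
from h import *
go([*J(-.0355,0),.0180],4.2)"
```

```text
go [ 0.4517 -0.2729  0.018 ] 4.2 -> [-0.0091, 0.0006, 0.0, -0.0, 0.0001, -0.0003] at [ 0.4494 -0.2732  0.018 ]
```

>>> send_rows --pt "-0.005 0 0 0 0 0" --pt "-0.009 0 0 0 0 0" --pt "-0.009 0 0 0 0 0" --pt "0.06 0 0 0 0 0" --pt "0.1 0 -0.15 0 0 0" --pt "0.1 0 -0.35 0 0 0" --pt "0.05 0 -0.55 0 0 0" --pt "-0.05 0 -0.7 0 0 0" --pt "-0.12 0 -0.85 0 0 0" --pt "-0.12 0 -0.93 0 0 0" --pt "-0.12 0 -0.93 0 0 0" --pt "-0.12 0 -0.93 0 0 0"

```text
time_s: 23.65
position: [0.4788, -0.2705, 0.2501]
tcp_rot: [[-0.997, -0.073, -0.001], [-0.073, 0.997, 0.0], [0.001, 0.001, -1.0]]
force: [0.1, 0.3, -0.3]
opening: 0.008
grasp_force: 0.0
```

```bash
python3 -c "
from h import *
s,im,P,H=look('w6'); print(s['opening'])"
```

```text
at [ 0.4788 -0.2705  0.2501] t 23.65
heel [ 0.4803 -0.2145] z 0.0356 round dir 4.2 size [0.0509 0.0449] off [-3.9 -0.1] px [301. 171.] 1196
heel [ 0.4898 -0.3273] z 0.0356 round dir 4.2 size [0.0509 0.0455] off [-3.8 -0.6] px [205. 172.] 1180
heel [ 0.4863 -0.2719] z 0.0356 round dir 4.2 size [0.0498 0.0451] off [-5.8 -0.8] px [252. 171.] 993
   jig [-2.7 56.2]
   jig [ -1.5 -57.1]
   jig [-0.9 -1.5]
0.007660917918060051
```

View pics/w6.png

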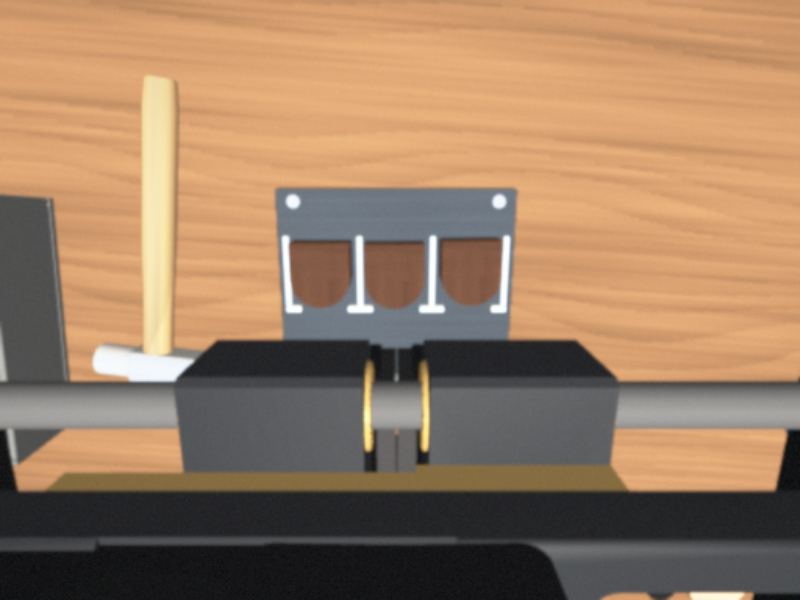

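All three blocks lie in their nests at (321,272), (394,272) and (471,271), flat ends in line. Now the clamp.

```bash
python3 -c "
from h import *
go([*J(.1374,0),.26],-85.8)"
```

```text
go [ 0.6241 -0.2602  0.26  ] -85.8 -> [-0.5851, -0.0026, -0.0446, 0.0, -0.0021, 0.9997] at [ 0.4782 -0.2702  0.2492]
```

>>> send_rows --pt "0 0 -0.03 0 0 0.08" --pt "-0.03 0 -0.045 0 0 0.17" --pt "-0.08 0 -0.045 0 0 0.26" --pt "-0.14 0 -0.045 0 0 0.35" --pt "-0.2 0 -0.045 0 0 0.44" --pt "-0.27 0 -0.045 0 0 0.53" --pt "-0.34 0 -0.045 0 0 0.62" --pt "-0.41 0 -0.045 0 0 0.71" --pt "-0.48 0 -0.045 0 0 0.8" --pt "-0.54 0 -0.045 0 0 0.89" --pt "-0.585 0 -0.045 0 0 0.98" --pt "-0.585 -0.003 -0.045 0 0 1" --grip 0.6

```text
time_s: 24.9
position: [0.6253, -0.2604, 0.2585]
tcp_rot: [[-0.07, 0.998, -0.004], [0.998, 0.07, 0.003], [0.003, -0.003, -1.0]]
force: [-0.4, 0.0, 0.1]
opening: 0.597
grasp_force: 0.0
```

>>> send_rows --pt "0 0 0 0 0 0" --pt "0 0 0 0 0 0" --pt "0 0 0 0 0 0"

```text
time_s: 25.2
position: [0.6245, -0.261, 0.2607]
tcp_rot: [[-0.073, 0.997, -0.002], [0.997, 0.073, 0.001], [0.001, -0.002, -1.0]]
force: [1.6, 0.8, -0.3]
opening: 0.599
grasp_force: 0.0
```

```bash
python3 -c "
from h import *
go([*J(.1374,0),.179],-85.8)
im,d=viewer.capture('top'); P=pts('top',d); m=(im.max(2)<60)&(P[:,:,2]>.18)&(P[:,:,2]<.215)
m[:,:330]=0; m[:150]=0;m[178:]=0; m[:,395:]=0; v,u=np.where(m); w=ray('top',np.c_[u,v],.2,None); print(w.mean(0),len(u),P[m][:,:].mean(0), 'jig',(w.mean(0)[:2]-O)@np.array([.9973,.0732]))
"
```

```text
go [ 0.6241 -0.2602  0.179 ] -85.8 -> [0.0027, -0.0006, 0.3269, -0.0011, -0.0008, -0.0001] at [ 0.6245 -0.261   0.2607]
[nan nan nan] 0 [nan nan nan] jig nan<string>:5: RuntimeWarning: Mean of empty slice.
  ret = um.true_divide(
```

>>> send_rows --pt "0 0 0.1 0 0 0" --pt "0 0 0.2 0 0 0" --pt "0 0 0.28 0 0 0" --pt "0 0 0.327 0 0 0" --pt "0 0 0.327 0 0 0" --pt "0 0 0.327 0 0 0"

```text
time_s: 25.85
position: [0.6256, -0.2614, 0.1807]
tcp_rot: [[-0.073, 0.997, 0.001], [0.997, 0.073, -0.001], [-0.001, 0.001, -1.0]]
force: [1.1, 0.4, -0.2]
opening: 0.6
grasp_force: 0.0
```

>>> send_rows --pt "0 0 0 0 0 0" --pt "0 0 0 0 0 0" --pt "0 0 0 0 0 0" --pt "0 0 0 0 0 0" --pt "0 0 0 0 0 0" --pt "0 0 0 0 0 0" --pt "0 0 0 0 0 0" --grip 0

```text
time_s: 26.55
position: [0.6239, -0.2612, 0.1801]
tcp_rot: [[-0.073, 0.997, -0.003], [0.997, 0.073, 0.0], [0.0, -0.003, -1.0]]
force: [-4.5, -0.2, 1.6]
opening: 0.15
grasp_force: 30.0
```

```bash
cat >> h.py <<'E'
def arc(phis,phi0):
    """cumulative (tool y, tool z) shifts along the clamp arc from phi0; tool y = jig x, tool z = down"""
    for p in phis: print(p,round(-.150*(np.cos(p)-np.cos(phi0))/.25,3),round(-.150*(np.sin(p)-np.sin(phi0))/.25,3))
E
python3 -c "
from h import *
s=readout.read_state(); print(s['position'],s['opening'],s['grasp_force'],s['force'],(s['position'][:2]-O)@np.array([.9973,.0732]))
arc([1.95,1.85,1.72,1.6,1.48,1.36,1.24,1.12,1.0,.9,.8,.7],2.0); arc([.6,.5,.42,.34,.26,.2,.15,.1,.06,.03,0,-.01],.7)"
```

```text
[ 0.62388953 -0.26115711  0.18008746] 0.149628371078895 30.000629425048828 [-4.4540276  -0.21851337  1.56659552] 0.1370894556113594
1.95 -0.028 -0.012
1.85 -0.084 -0.031
1.72 -0.16 -0.048
1.6 -0.232 -0.054
1.48 -0.304 -0.052
1.36 -0.375 -0.041
1.24 -0.445 -0.022
1.12 -0.511 0.006
1.0 -0.574 0.041
0.9 -0.623 0.076
0.8 -0.668 0.115
0.7 -0.709 0.159
0.6 -0.036 0.048
0.5 -0.068 0.099
0.42 -0.089 0.142
0.34 -0.107 0.186
0.26 -0.121 0.232
0.2 -0.129 0.267
0.15 -0.134 0.297
0.1 -0.138 0.327
0.06 -0.14 0.351
0.03 -0.141 0.369
0 -0.141 0.387
-0.01 -0.141 0.393
```

>>> send_rows --pt "0 -0.028 -0.012 0 0 0" --pt "0 -0.084 -0.031 0 0 0" --pt "0 -0.16 -0.048 0 0 0" --pt "0 -0.232 -0.054 0 0 0" --pt "0 -0.304 -0.052 0 0 0" --pt "0 -0.375 -0.041 0 0 0" --pt "0 -0.445 -0.022 0 0 0" --pt "0 -0.511 0.006 0 0 0" --pt "0 -0.574 0.041 0 0 0" --pt "0 -0.623 0.076 0 0 0" --pt "0 -0.668 0.115 0 0 0" --pt "0 -0.709 0.159 0 0 0"

```text
time_s: 27.75
position: [0.4478, -0.2733, 0.1401]
tcp_rot: [[-0.072, 0.997, 0.001], [0.997, 0.072, 0.001], [0.001, 0.001, -1.0]]
force: [-0.8, 0.5, -2.2]
opening: 0.15
grasp_force: 30.0
```

>>> send_rows --pt "0 -0.036 0.048 0 0 0" --pt "0 -0.068 0.099 0 0 0" --pt "0 -0.089 0.142 0 0 0" --pt "0 -0.107 0.186 0 0 0" --pt "0 -0.121 0.232 0 0 0" --pt "0 -0.129 0.267 0 0 0" --pt "0 -0.134 0.297 0 0 0" --pt "0 -0.138 0.327 0 0 0" --pt "0 -0.14 0.351 0 0 0" --pt "0 -0.141 0.369 0 0 0" --pt "0 -0.141 0.385 0 0 0" --pt "0 -0.141 0.385 0 0 0"

```text
time_s: 28.95
position: [0.412, -0.2754, 0.043]
tcp_rot: [[-0.073, 0.997, -0.003], [0.997, 0.073, 0.003], [0.003, -0.003, -1.0]]
force: [-6.1, 1.7, -3.2]
opening: 0.146
grasp_force: 30.0
```

```bash
python3 -c "
from h import *
s=readout.read_state(); print(s['position'],s['opening'],s['grasp_force'],s['force'],(s['position'][:2]-O)@np.array([.9973,.0732]))"
```

```text
[ 0.41198881 -0.27542051  0.04303583] 0.1464216465191667 30.002838569926098 [-6.12763809  1.71675724 -3.22960122] -0.0752832120564767
```

>>> send_rows --pt "0 0 0.004 0 0 0" --pt "0 0 0.004 0 0 0" --pt "0 0 0.004 0 0 0"

```text
time_s: 29.25
position: [0.412, -0.2754, 0.0424]
tcp_rot: [[-0.073, 0.997, -0.003], [0.997, 0.073, 0.003], [0.003, -0.003, -1.0]]
force: [-5.5, 1.6, -2.9]
opening: 0.148
grasp_force: 30.0
```

>>> send_rows --pt "0 0 0 0 0 0" --pt "0 0 0 0 0 0" --pt "0 0 0 0 0 0" --pt "0 0 0 0 0 0" --grip 0.6

```text
time_s: 29.65
position: [0.4145, -0.2777, 0.0435]
tcp_rot: [[-0.073, 0.997, 0.002], [0.997, 0.073, -0.002], [-0.002, 0.002, -1.0]]
force: [-0.1, 0.2, 0.5]
opening: 0.427
grasp_force: 0.0
```

>>> send_rows --pt "0 0 -0.05 0 0 0" --pt "0 0 -0.15 0 0 0" --pt "0 0 -0.3 0 0 0" --pt "0.2 0 -0.5 0 0 0" --pt "0.4 0 -0.7 0 0 0" --pt "0.55 0 -0.7 0 0 0" --pt "0.65 0 -0.7 0 0 0" --pt "0.65 0 -0.7 0 0 0" --pt "0.65 0 -0.7 0 0 0" --pt "0.65 0 -0.7 0 0 0"

```text
time_s: 30.65
position: [0.4021, -0.1155, 0.2185]
tcp_rot: [[-0.073, 0.997, 0.001], [0.997, 0.073, -0.001], [-0.001, 0.001, -1.0]]
force: [0.6, 0.1, -0.0]
opening: 0.598
grasp_force: 0.0
```

```bash
python3 - <<'E'
from h import *
s=readout.read_state(); print(s['time_s'],s['position'],s['force'])
im,d=viewer.capture('top'); P=pts('top',d); np.savez('pics/t2.npz',im=im,d=d)
sc,ds=viewer.capture('scene')
a=cv2.resize(im[140:280,280:440],(400,350)); b=cv2.resize(sc[220:320,130:260],(400,308)); b=cv2.copyMakeBorder(b,0,42,0,0,0)
save('t2',np.hstack([a,b]))
m=(im.max(2)<60)&(P[:,:,2]>.03)&(P[:,:,2]<.1); m[:,:320]=0;m[:170]=0;m[:,400:]=0;m[260:]=0
k,l,sa,ce=cv2.connectedComponentsWithStats(m.astype(np.uint8))
for i in range(1,k):
    if sa[i,4]>25: print(sa[i],np.median(P[l==i],0).round(4),((np.median(P[l==i],0)[:2]-O)@np.array([.9973,.0732])).round(4))
E
```

```text
30.65 [ 0.4020848  -0.11546243  0.21847123] [ 0.57406346  0.06312931 -0.00103852]
[363 242  18   5  64] [ 0.4131 -0.3012  0.0677] -0.076
```

View pics/t2.png

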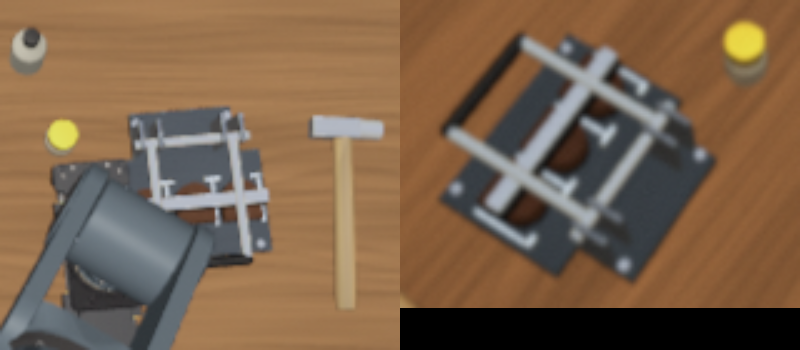

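The clamp bar lies across all three blocks, with the grip-bar top at z 68 mm (closed). I'll wait, then re-grip.

>>> send_rows --pt "0 0 0 0 0 0" --pt "0 0 0 0 0 0" --pt "0 0 0 0 0 0" --pt "0 0 0 0 0 0" --pt "0 0 0 0 0 0" --pt "0 0 0 0 0 0" --pt "0 0 0 0 0 0" --pt "0 0 0 0 0 0" --pt "0 0 0 0 0 0" --pt "0 0 0 0 0 0"

```text
time_s: 31.75
position: [0.4015, -0.1145, 0.2181]
tcp_rot: [[-0.073, 0.997, 0.0], [0.997, 0.073, -0.0], [-0.0, 0.0, -1.0]]
force: [0.8, -0.7, 0.4]
opening: 0.602
grasp_force: 0.0
```

>>> send_rows --pt "-0.1 0 0 0 0 0" --pt "-0.25 0 0 0 0 0" --pt "-0.4 0 0 0 0 0" --pt "-0.55 0 0 0 0 0" --pt "-0.65 0 0.1 0 0 0" --pt "-0.65 0 0.25 0 0 0" --pt "-0.65 0 0.4 0 0 0" --pt "-0.65 0 0.53 0 0 0" --pt "-0.65 0 0.63 0 0 0" --pt "-0.65 0 0.7 0 0 0" --pt "-0.65 0 0.7 0 0 0" --pt "-0.65 0 0.7 0 0 0"

```text
time_s: 32.95
position: [0.4134, -0.2766, 0.043]
tcp_rot: [[-0.073, 0.997, -0.0], [0.997, 0.073, 0.0], [0.0, -0.0, -1.0]]
force: [0.7, 0.2, 1.1]
opening: 0.598
grasp_force: 0.0
```

>>> send_rows --pt "0 0 0 0 0 0" --pt "0 0 0 0 0 0" --pt "0 0 0 0 0 0" --pt "0 0 0 0 0 0" --pt "0 0 0 0 0 0" --pt "0 0 0 0 0 0" --pt "0 0 0 0 0 0" --grip 0

```text
time_s: 33.65
position: [0.4121, -0.2767, 0.0432]
tcp_rot: [[-0.074, 0.997, -0.002], [0.997, 0.074, 0.0], [0.0, -0.002, -1.0]]
force: [-3.7, -1.4, 4.0]
opening: 0.147
grasp_force: 30.0
```

```bash
python3 -c "
from h import *
s=readout.read_state(); print(s['time_s'],s['position'],s['opening'],s['grasp_force'],s['force'],(s['position'][:2]-O)@np.array([.9973,.0732]))
arc([.03,.08,.15,.24,.34,.45,.56,.67,.78,.9,1.02,1.14],0); arc([1.26,1.38,1.5,1.6,1.7,1.8,1.88,1.94,1.98,2.0,2.02],1.14)"
```

```text
33.65 [ 0.4120726  -0.27665265  0.04323678] 0.1467990571919411 29.994711577892303 [-3.66499144 -1.35337471  3.96410433] -0.07528984342708127
0.03 0.0 -0.018
0.08 0.002 -0.048
0.15 0.007 -0.09
0.24 0.017 -0.143
0.34 0.034 -0.2
0.45 0.06 -0.261
0.56 0.092 -0.319
0.67 0.13 -0.373
0.78 0.173 -0.422
0.9 0.227 -0.47
1.02 0.286 -0.511
1.14 0.349 -0.545
1.26 0.067 -0.026
1.38 0.137 -0.044
1.5 0.208 -0.053
1.6 0.268 -0.055
1.7 0.328 -0.05
1.8 0.387 -0.039
1.88 0.433 -0.026
1.94 0.467 -0.014
1.98 0.489 -0.005
2.0 0.5 -0.0
2.02 0.511 0.005
```

>>> send_rows --pt "0 0 -0.018 0 0 0" --pt "0 0.002 -0.048 0 0 0" --pt "0 0.007 -0.09 0 0 0" --pt "0 0.017 -0.143 0 0 0" --pt "0 0.034 -0.2 0 0 0" --pt "0 0.06 -0.261 0 0 0" --pt "0 0.092 -0.319 0 0 0" --pt "0 0.13 -0.373 0 0 0" --pt "0 0.173 -0.422 0 0 0" --pt "0 0.227 -0.47 0 0 0" --pt "0 0.286 -0.511 0 0 0" --pt "0 0.349 -0.545 0 0 0"

```text
time_s: 34.85
position: [0.4942, -0.2706, 0.1818]
tcp_rot: [[-0.075, 0.997, -0.014], [0.997, 0.075, -0.001], [0.0, -0.014, -1.0]]
force: [-12.9, -2.7, 15.1]
opening: 0.148
grasp_force: 30.0
```

>>> send_rows --pt "0 0.067 -0.026 0 0 0" --pt "0 0.137 -0.044 0 0 0" --pt "0 0.208 -0.053 0 0 0" --pt "0 0.268 -0.055 0 0 0" --pt "0 0.328 -0.05 0 0 0" --pt "0 0.387 -0.039 0 0 0" --pt "0 0.433 -0.026 0 0 0" --pt "0 0.467 -0.014 0 0 0" --pt "0 0.489 -0.005 0 0 0" --pt "0 0.5 0 0 0 0" --pt "0 0.5 0 0 0 0" --pt "0 0.5 0 0 0 0"

```text
time_s: 36.05
position: [0.6239, -0.2614, 0.1796]
tcp_rot: [[-0.073, 0.997, -0.002], [0.997, 0.073, -0.0], [-0.0, -0.002, -1.0]]
force: [-3.6, -2.3, 2.9]
opening: 0.154
grasp_force: 30.0
```

```bash
python3 -c "
from h import *
s=readout.read_state(); print(s['time_s'],s['position'],s['opening'],s['grasp_force'],s['force'],(s['position'][:2]-O)@np.array([.9973,.0732]))"
```

```text
36.05 [ 0.6239276  -0.2613731   0.17958772] 0.15395248342966716 30.00098705291748 [-3.62451702 -2.30580443  2.8773057 ] 0.1371116146645231
```

>>> send_rows --pt "0 0 0 0 0 0" --pt "0 0 0 0 0 0" --pt "0 0 0 0 0 0" --pt "0 0 -0.06 0 0 0" --pt "0 0 -0.18 0 0 0" --pt "0 0 -0.3 0 0 0" --pt "0 0 -0.33 0 0 -0.08" --grip 0.6

```text
time_s: 36.75
position: [0.6276, -0.262, 0.2674]
tcp_rot: [[-0.201, 0.98, 0.008], [0.98, 0.201, -0.004], [-0.006, 0.007, -1.0]]
force: [-0.1, -0.3, -0.7]
opening: 0.587
grasp_force: 0.0
```

>>> send_rows --pt "0 -0.05 0 0 0 -0.09" --pt "0 -0.12 0 0 0 -0.18" --pt "0 -0.2 0 0 0 -0.27" --pt "0 -0.28 0 0 0 -0.36" --pt "0 -0.36 0 0 0 -0.45" --pt "0 -0.44 0 0 0 -0.54" --pt "0 -0.5 0 0 0 -0.63" --pt "0 -0.56 0 0 0 -0.72" --pt "0 -0.585 0 0 0 -0.81" --pt "0 -0.585 0 0 0 -0.9" --pt "0 -0.585 0 0 0 -0.92" --pt "0 -0.585 0 0 0 -0.92" --grip 0

```text
time_s: 37.95
position: [0.4822, -0.2901, 0.263]
tcp_rot: [[-0.997, -0.073, 0.002], [-0.073, 0.997, -0.001], [-0.002, -0.001, -1.0]]
force: [-0.6, -0.3, 0.6]
opening: 0.005
grasp_force: 0.0
```

```bash
python3 - <<'E'
from h import *
s,im,P,H=look('w7'); print(s['opening'])
go([*J(.037,.058),.06],4.2)
t,d=viewer.capture('top'); Q=pts('top',d); m=(t.max(2)<60)&(Q[:,:,2]>.12)&(Q[:,:,2]<.22); m[:,:330]=0; m[:150]=0;m[200:]=0; m[:,395:]=0
k,l,sa,ce=cv2.connectedComponentsWithStats(m.astype(np.uint8))
for i in range(1,k):
    if sa[i,4]>25: print('clamp',sa[i],np.median(Q[l==i],0).round(4))
E
```

```text
at [ 0.4822 -0.2901  0.263 ] t 37.95
heel [ 0.4905 -0.3277] z 0.0356 round dir 4.2 size [0.0512 0.045 ] off [-4.  -0.9] px [222. 168.] 1065
heel [ 0.4809 -0.2152] z 0.0355 round dir 4.2 size [0.0511 0.045 ] off [-4.2  0.1] px [315. 167.] 1158
heel [ 0.4838 -0.272 ] z 0.0356 round dir 4.2 size [0.0435 0.0453] off [-7.5 -3.2] px [266. 163.] 773
   jig [ -0.8 -57.5]
   jig [-2.1 55.5]
   jig [-3.5 -1.5]
0.004893431591251641
go [ 0.5198 -0.2097  0.06  ] 4.2 -> [-0.1721, 0.3101, 0.8111, -0.0006, 0.001, -0.0007] at [ 0.4821 -0.29    0.2628]
clamp [344 163  39   6 135] [ 0.6218 -0.261   0.2033]
clamp [332 180  58  12 375] [ 0.5762 -0.2598  0.1436]
```

```bash
python3 -c "
from h import *
go([*J(.040,0),.08],4.2);go([*J(.040,0),.022],4.2)"
```

```text
go [ 0.527  -0.2674  0.08  ] 4.2 -> [-0.1849, 0.0777, 0.7304, -0.0004, 0.0008, -0.0006] at [ 0.4821 -0.29    0.2626]
go [ 0.527  -0.2674  0.022 ] 4.2 -> [-0.1847, 0.0779, 0.9624, -0.0004, 0.0008, -0.0006] at [ 0.4821 -0.29    0.2626]
```

>>> send_rows --pt "-0.06 0.04 0.05 0 -0.03 0" --pt "-0.12 0.078 0.15 0 -0.06 0" --pt "-0.16 0.078 0.3 0 -0.09 0" --pt "-0.185 0.078 0.45 0 -0.09 0" --pt "-0.185 0.078 0.6 0 -0.09 0" --pt "-0.185 0.078 0.7 0 -0.09 0" --pt "-0.185 0.078 0.76 0 -0.09 0" --pt "-0.185 0.078 0.8 0 -0.09 0" --pt "-0.185 0.078 0.8 0 -0.09 0" --pt "-0.185 0.078 0.8 0 -0.09 0"

```text
time_s: 39.05
position: [0.5269, -0.2675, 0.0624]
tcp_rot: [[-0.987, -0.073, 0.142], [-0.072, 0.997, 0.01], [-0.142, -0.001, -0.99]]
force: [-0.1, -0.0, 0.0]
opening: 0.004
grasp_force: 0.0
```

```bash
python3 -c "
from h import *
from scipy.spatial.transform import Rotation as Ro
s=readout.read_state(); A=s['tcp_rot']; print(s['position'],s['force'],A[:,2].round(3))
for a,z in ((.04,.022),(-.0015,.022),(-.0015,.08)): print(a,(A.T@(np.r_[J(a,0),z]-s['position'])/.25).round(4))"
```

```text
[ 0.52690297 -0.2675054   0.06241706] [-0.07841522 -0.01562164  0.04645571] [ 0.142  0.01  -0.99 ]
0.04 [0.0225 0.0006 0.1601]
-0.0015 [0.1869 0.0006 0.1365]
-0.0015 [ 0.154   0.0004 -0.0931]
```

>>> send_rows --pt "0.007 0 0.05 0 0 0" --pt "0.015 0 0.11 0 0 0" --pt "0.0225 0 0.16 0 0 0" --pt "0.0225 0 0.16 0 0 0" --pt "0.035 0 0.158 0 0 0" --pt "0.055 0 0.155 0 0 0" --pt "0.075 0 0.152 0 0 0" --pt "0.095 0 0.149 0 0 0" --pt "0.12 0 0.146 0 0 0" --pt "0.145 0 0.142 0 0 0" --pt "0.17 0 0.139 0 0 0" --pt "0.187 0 0.1365 0 0 0"

```text
time_s: 40.25
position: [0.4842, -0.2702, 0.0215]
tcp_rot: [[-0.987, -0.072, 0.14], [-0.072, 0.997, 0.01], [-0.141, 0.0, -0.99]]
force: [-0.5, -0.9, -0.8]
opening: 0.005
grasp_force: 0.3
```

>>> send_rows --pt "0 0 0 0 0 0" --pt "-0.02 0 0 0 0 0" --pt "-0.03 0 -0.15 0 0.02 0" --pt "-0.03 0 -0.3 0 0.06 0" --pt "0 0 -0.5 0 0.09 0" --pt "0.05 0 -0.7 0 0.09 0" --pt "0 0 -0.85 0 0.09 0" --pt "0 0 -0.9 0 0.09 0" --pt "0 0 -0.9 0 0.09 0" --pt "0 0 -0.9 0 0.09 0"

```text
time_s: 41.25
position: [0.4528, -0.2717, 0.2431]
tcp_rot: [[-0.997, -0.073, -0.002], [-0.073, 0.997, 0.001], [0.002, 0.002, -1.0]]
force: [-0.2, -0.4, -0.4]
opening: 0.007
grasp_force: 0.0
```

```bash
python3 - <<'E'
from h import *
s,im,P,H=look('w8'); print(s['opening'])
go([*J(-.046,0),.0180],4.2)
E
```

```text
at [ 0.4528 -0.2717  0.2431] t 41.25
heel [ 0.4458 -0.2728] z 0.0357 round dir 4.2 size [0.0503 0.0464] off [-3.1 -0.4] px [253. 162.] 1426
heel [ 0.4794 -0.2148] z 0.0356 round dir 4.2 size [0.0517 0.0449] off [-2.9 -0.2] px [300. 194.] 1403
heel [ 0.4883 -0.3276] z 0.0356 round dir 4.2 size [0.0504 0.0455] off [-2.2 -0.6] px [204. 195.] 1346
   jig [-41.4   0.6]
   jig [-3.6 55.9]
   jig [ -3.  -57.2]
0.006837121452342118
go [ 0.4412 -0.2737  0.018 ] 4.2 -> [0.0431, -0.0082, 0.8974, 0.0019, -0.0017, -0.0001] at [ 0.4525 -0.2714  0.2423]
```

View pics/w8.png

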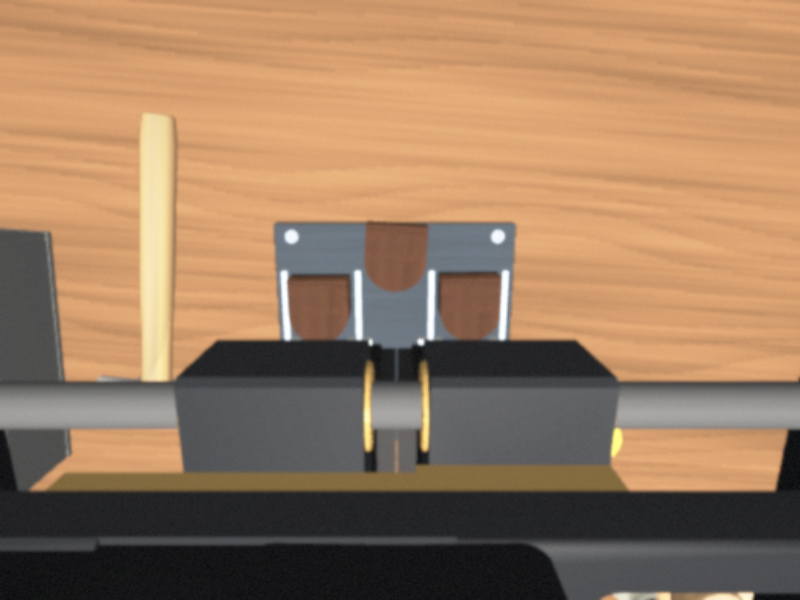

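The middle block is dragged forward to (396,257), clear of its neighbours at (318,307) and (470,306). Gripping it crosswise now.

>>> send_rows --pt "0.03 0 0.12 0 0 0" --pt "0.051 -0.008 0.27 0 0 0" --pt "0.051 -0.008 0.43 0 0 0" --pt "0.051 -0.008 0.58 0 0 0" --pt "0.051 -0.008 0.7 0 0 0" --pt "0.051 -0.008 0.79 0 0 0" --pt "0.051 -0.008 0.85 0 0 0" --pt "0.051 -0.008 0.88 0 0 0" --pt "0.051 -0.008 0.896 0 0 0" --pt "0.051 -0.008 0.896 0 0 0" --pt "0.051 -0.008 0.896 0 0 0" --grip 0.8

```text
time_s: 42.4
position: [0.4407, -0.2753, 0.02]
tcp_rot: [[-0.997, -0.073, -0.0], [-0.073, 0.997, 0.0], [0.0, 0.0, -1.0]]
force: [0.6, 0.6, 0.9]
opening: 0.791
grasp_force: 0.0
```

>>> send_rows --pt "0 0 0 0 0 0" --pt "0 0 0 0 0 0" --pt "0 0 0 0 0 0" --pt "0 0 0 0 0 0" --pt "0 0 0 0 0 0" --pt "0 0 0 0 0 0" --pt "0 0 0 0 0 0" --grip 0

```text
time_s: 43.1
position: [0.4407, -0.2753, 0.0205]
tcp_rot: [[-0.997, -0.073, 0.0], [-0.073, 0.997, 0.0], [-0.0, 0.0, -1.0]]
force: [-1.1, 0.7, 4.9]
opening: 0.524
grasp_force: 29.9
```

>>> send_rows --pt "0 0 -0.1 0 0 0" --pt "0 0 -0.25 0 0 0" --pt "0 0 -0.4 0 0 0" --pt "0 0 -0.55 0 0 0" --pt "0 0 -0.7 0 0 0" --pt "0 0 -0.8 0 0 0" --pt "0 0 -0.8 0 0 0"

```text
time_s: 43.8
position: [0.4427, -0.2772, 0.2237]
tcp_rot: [[-0.997, -0.073, 0.006], [-0.073, 0.997, -0.006], [-0.006, -0.007, -1.0]]
force: [-0.0, -0.5, -0.6]
opening: 0.523
grasp_force: 29.9
```

```bash
python3 -c "
from h import *
s=readout.read_state(); print(s['position'],s['opening'],s['grasp_force'])
go([.45,.22,.22],0)"
```

```text
[ 0.44268579 -0.27723708  0.22370164] 0.5234139790635876 29.93482455611229
go [0.45 0.22 0.22] 0 -> [-0.1746, 1.9815, 0.0025, -0.0041, 0.0039, 0.0466] at [ 0.4427 -0.2772  0.2237]
```

>>> send_rows --pt "-0.01 0.08 0 0 0 0" --pt "-0.02 0.22 0 0 0 0.01" --pt "-0.03 0.4 0 0 0 0.02" --pt "-0.05 0.58 0 0 0 0.03" --pt "-0.07 0.76 0 0 0 0.04" --pt "-0.08 0.9 0 0 0 0.046" --pt "-0.09 1 0 0 0 0.046"

```text
time_s: 44.5
position: [0.4432, -0.0218, 0.2186]
tcp_rot: [[-1.0, -0.002, -0.003], [-0.002, 1.0, 0.001], [0.003, 0.001, -1.0]]
force: [0.6, -0.2, -0.9]
opening: 0.529
grasp_force: 29.9
```

>>> send_rows --pt "-0.01 0.1 0 0 0 0" --pt "-0.02 0.26 0 0 0 0" --pt "-0.02 0.44 0 0 0 0" --pt "-0.02 0.62 0 0 0 0" --pt "-0.02 0.78 0 0 0 0" --pt "-0.02 0.9 0 0 0 0" --pt "-0.02 0.97 0 0 0 0" --pt "-0.02 0.97 0 0 0 0" --pt "-0.02 0.97 0 0 0 0"

```text
time_s: 45.4
position: [0.4489, 0.2178, 0.2189]
tcp_rot: [[-1.0, -0.002, -0.003], [-0.002, 1.0, -0.001], [0.003, -0.001, -1.0]]
force: [-0.6, -0.0, -0.5]
opening: 0.526
grasp_force: 29.9
```

```bash
python3 - <<'E'
from h import *
s=readout.read_state(); print(s['position'],s['opening'],s['grasp_force'])
im,d=viewer.capture('wrist'); save('w9',cv2.resize(im,(800,600))); np.savez('pics/w9.npz',im=im,d=d,R=s['tcp_rot'],p=s['position'])
f=np.load('pics/top0.npz'); t,dt=f['im'],f['d']; P=pts('top',dt); u=np.mgrid[0:384,0:512][1]
m=((P[:,:,2]>.082)&(P[:,:,2]<.1)&(u<225)&(u>140)); 
w=P[m]; print('rim all x',np.percentile(w[:,0],[1,99]),'y',np.percentile(w[:,1],[1,99]))
b=w[w[:,0]<.50]; print('carton rim',np.percentile(b[:,0],[1,99]),np.percentile(b[:,1],[1,99]),cv2.minAreaRect(b[:,:2].astype(np.float32)))
E
```

```text
[0.44885834 0.21780702 0.21886298] 0.5256528839373514 29.934755265712738
rim all x [0.33385306 0.8755312 ] y [0.1506954  0.35223177]
carton rim [0.33347338 0.49793022] [0.21546755 0.34904374] ((0.4164774417877197, 0.28272545337677), (0.1309780776500702, 0.16816386580467224), 88.26171112060547)
```

View pics/w9.png

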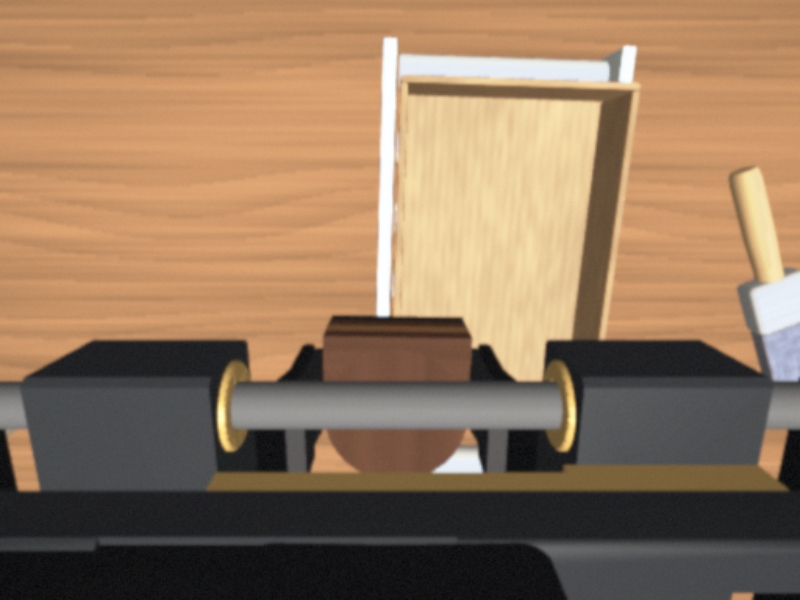

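The carton's near rim runs from (402,82) to (638,86), and its side rims go down to (393,310) and (601,365). The block is firmly held.

```bash
python3 - <<'E'
from h import *
f=np.load('pics/w9.npz'); s=dict(tcp_rot=f['R'],position=f['p'])
w=ray('wrist',np.array([(402,80),(638,84),(393,310),(603,365)])/1.5625,.09,s)[:,:2]; print(w.round(4).tolist())
fl=ray('wrist',np.array([(408,97),(602,100)])/1.5625,.044,s)[:,:2]; print('floor',fl.round(4).tolist())
n=(w[0]+w[1])/2; e=w[0]-w[1]; print('near mid',n,'width',np.hypot(*e),'yaw from near',np.degrees(np.arctan2(e[0],-e[1])), [np.degrees(np.arctan2(*(b-a)[::-1])) for a,b in((w[0],w[2]),(w[1],w[3]))])
E
```

```text
[[0.3326, 0.2203], [0.3343, 0.3474], [0.4608, 0.2157], [0.4955, 0.3452]]
floor [[0.3346, 0.2246], [0.3361, 0.3465]]
near mid [0.33348734 0.28389458] width 0.12711173881385487 yaw from near -0.7719903961721938 [np.float64(-2.096873850954231), np.float64(-0.7888388370139928)]
```

```bash
cat >> h.py <<'E'
C=np.array([.433,.281])
def K(a,b=0): y=np.radians(-1.7); return C+np.array([a*np.cos(y)-b*np.sin(y),a*np.sin(y)+b*np.cos(y)])
E
python3 -c "
from h import *
go([*K(.054),.0800],-1.7); go([*K(.054),.0535],-1.7)"
```

```text
go [0.487  0.2794 0.08  ] -1.7 -> [-0.153, 0.2487, 0.5559, -0.0007, -0.0014, 0.0194] at [0.4491 0.2173 0.2191]
go [0.487  0.2794 0.0535] -1.7 -> [-0.1532, 0.2488, 0.6619, -0.0007, -0.0014, 0.0194] at [0.4491 0.2173 0.2191]
```

>>> send_rows --pt "-0.06 0.1 0 0 0 0" --pt "-0.12 0.2 0.03 0 0 0.02" --pt "-0.153 0.249 0.1 0 0 0.02" --pt "-0.153 0.249 0.24 0 0 0.02" --pt "-0.153 0.249 0.38 0 0 0.02" --pt "-0.153 0.249 0.5 0 0 0.02" --pt "-0.153 0.249 0.58 0 0 0.02" --pt "-0.153 0.249 0.63 0 0 0.02" --pt "-0.153 0.249 0.65 0 0 0.02" --pt "-0.153 0.249 0.658 0 0 0.02" --pt "-0.153 0.249 0.658 0 0 0.02" --pt "-0.153 0.249 0.658 0 0 0.02"

```text
time_s: 46.65
position: [0.4888, 0.2806, 0.0567]
tcp_rot: [[-1.0, 0.031, 0.002], [0.031, 1.0, 0.001], [-0.002, 0.001, -1.0]]
force: [0.3, 0.7, -1.4]
opening: 0.523
grasp_force: 29.9
```

```bash
python3 -c "
from h import *
s=readout.read_state(); print(s['position'],s['opening'],s['grasp_force'],s['force'])"
```

```text
[0.48878187 0.2805632  0.05672875] 0.5233161425797086 29.9348384141922 [ 0.34381045  0.65051763 -1.36945311]
```

>>> send_rows --pt "0 0 0.006 0 0 0" --pt "0 0 0.012 0 0 0" --pt "0 0 0.012 0 0 0" --pt "0 0 0.012 0 0 0"

```text
time_s: 47.05
position: [0.488, 0.2804, 0.0528]
tcp_rot: [[-1.0, 0.03, 0.0], [0.03, 1.0, 0.0], [-0.0, 0.0, -1.0]]
force: [-0.2, 0.2, -0.7]
opening: 0.524
grasp_force: 29.9
```

>>> send_rows --pt "0 0 0 0 0 0" --pt "0 0 0 0 0 0" --pt "0 0 0 0 0 0" --pt "0 0 -0.06 0 0 0" --pt "0 0 -0.18 0 0 0" --pt "0 0 -0.34 0 0 0" --pt "0.05 -0.12 -0.5 0 0 0" --pt "0.05 -0.28 -0.6 0 0 0" --pt "0.05 -0.46 -0.65 0 0 0" --pt "0.05 -0.64 -0.65 0 0 0" --pt "0.05 -0.82 -0.65 0 0 0" --pt "0.05 -1 -0.65 0 0 0" --grip 0.73

```text
time_s: 48.25
position: [0.4676, 0.0292, 0.2157]
tcp_rot: [[-1.0, 0.03, 0.001], [0.03, 1.0, -0.0], [-0.001, -0.0, -1.0]]
force: [1.0, -0.5, 0.3]
opening: 0.731
grasp_force: 0.0
```

>>> send_rows --pt "0 -0.18 0 0 0 -0.02" --pt "0 -0.36 0 0 0 -0.04" --pt "0 -0.54 0 0 0 -0.066" --pt "0 -0.7 0 0 0 -0.066" --pt "0 -0.8 0 0 0 -0.066" --pt "0 -0.8 0 0 0 -0.066" --pt "0 -0.8 0 0 0 -0.066"

```text
time_s: 48.95
position: [0.4612, -0.1689, 0.215]
tcp_rot: [[-0.997, -0.071, -0.001], [-0.071, 0.997, 0.001], [0.001, 0.001, -1.0]]
force: [0.6, 0.4, -1.0]
opening: 0.728
grasp_force: 0.0
```

```bash
python3 -c "
from h import *
look('w10')
go([*J(-.009,.058),.0205],4.2)
t,d=viewer.capture('top'); save('t3',cv2.resize(t[130:300,140:440],(800,453),interpolation=cv2.INTER_CUBIC))"
```

```text
at [ 0.4612 -0.1689  0.215 ] t 48.95
heel [ 0.4898 -0.3249] z 0.0356 round dir 4.4 size [0.053  0.0522] off [-3.2 -0.5] px [109. 188.] 1943
heel [ 0.48   -0.2117] z 0.0356 round dir 4.1 size [0.0517 0.0457] off [-2.8 -0.7] px [213. 187.] 1731
   jig [ -1.3 -54.6]
   jig [-2.8 59. ]
go [ 0.4739 -0.2131  0.0205] 4.2 -> [-0.0381, -0.1841, 0.7778, 0.0008, -0.0005, -0.0003] at [ 0.4612 -0.1681  0.215 ]
```

View pics/t3.png

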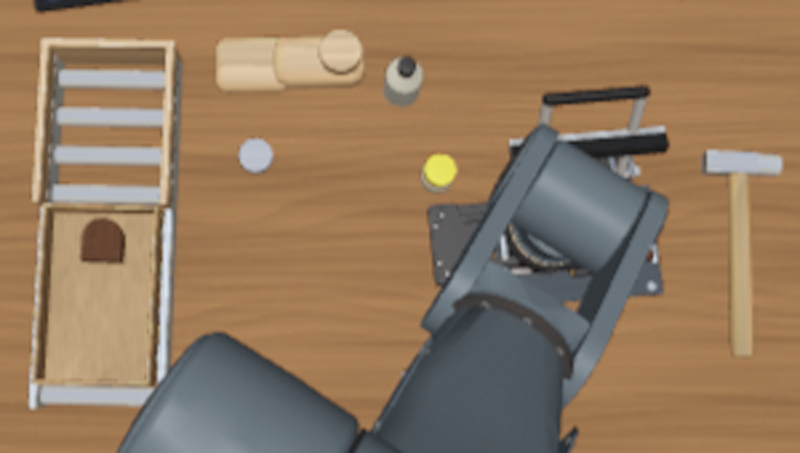

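The first block is flat in the carton at (103,241), and the clamp is still open. Next is the nest block nearest the carton.

>>> send_rows --pt "-0.02 -0.08 0.08 0 0 0" --pt "-0.038 -0.16 0.22 0 0 0" --pt "-0.038 -0.184 0.37 0 0 0" --pt "-0.038 -0.184 0.5 0 0 0" --pt "-0.038 -0.184 0.62 0 0 0" --pt "-0.038 -0.184 0.7 0 0 0" --pt "-0.038 -0.184 0.74 0 0 0" --pt "-0.038 -0.184 0.76 0 0 0" --pt "-0.038 -0.184 0.776 0 0 0" --pt "-0.038 -0.184 0.776 0 0 0" --pt "-0.038 -0.184 0.776 0 0 0"

```text
time_s: 50.15
position: [0.4751, -0.2145, 0.022]
tcp_rot: [[-0.997, -0.073, 0.001], [-0.073, 0.997, -0.001], [-0.001, -0.001, -1.0]]
force: [-0.0, -0.3, -0.8]
opening: 0.726
grasp_force: 0.0
```

>>> send_rows --pt "0 0 0 0 0 0" --pt "0 0 0 0 0 0" --pt "0 0 0 0 0 0" --pt "0 0 0 0 0 0" --pt "0 0 0 0 0 0" --pt "0 0 0 0 0 0" --grip 0

```text
time_s: 50.75
position: [0.4746, -0.2143, 0.0215]
tcp_rot: [[-0.997, -0.073, 0.0], [-0.073, 0.997, -0.0], [-0.0, -0.0, -1.0]]
force: [-0.3, 0.5, 4.8]
opening: 0.525
grasp_force: 30.0
```

>>> send_rows --pt "0 0 -0.1 0 0 0" --pt "0 0 -0.25 0 0 0" --pt "0 0 -0.4 0 0 0" --pt "0 0 -0.55 0 0 0" --pt "0 0.1 -0.65 0 0 0" --pt "0 0.25 -0.65 0 0 0" --pt "0 0.42 -0.65 0 0 0.01" --pt "0 0.6 -0.65 0 0 0.03" --pt "0 0.76 -0.65 0 0 0.05" --pt "0 0.9 -0.65 0 0 0.066" --pt "0 1 -0.65 0 0 0.066" --pt "0 1 -0.65 0 0 0.066"

```text
time_s: 51.95
position: [0.4548, 0.0378, 0.1833]
tcp_rot: [[-1.0, 0.026, -0.002], [0.026, 1.0, 0.001], [0.002, 0.001, -1.0]]
force: [-0.2, -0.1, -1.0]
opening: 0.528
grasp_force: 30.0
```

```bash
python3 -c "
from h import *
s=readout.read_state(); print(s['position'],s['opening'],s['grasp_force'])
go([*K(-.006),.0800],-1.7)"
```

```text
[0.45480636 0.03780809 0.18330788] 0.5282255610923946 29.98383921571076
go [0.427  0.2812 0.08  ] -1.7 -> [0.1361, 0.9698, 0.4144, 0.0006, -0.0012, 0.002] at [0.4548 0.0378 0.1833]
```

>>> send_rows --pt "0.02 0.1 0 0 0 0" --pt "0.05 0.26 0 0 0 0" --pt "0.08 0.44 0 0 0 0" --pt "0.1 0.62 0 0 0 0" --pt "0.12 0.78 0 0 0 0" --pt "0.136 0.9 0 0 0 0.002" --pt "0.136 0.97 0 0 0 0.002" --pt "0.136 0.97 0.1 0 0 0.002" --pt "0.136 0.97 0.22 0 0 0.002" --pt "0.136 0.97 0.33 0 0 0.002" --pt "0.136 0.97 0.41 0 0 0.002" --pt "0.136 0.97 0.45 0 0 0.002"

```text
time_s: 53.15
position: [0.4293, 0.2773, 0.0692]
tcp_rot: [[-0.999, 0.034, -0.003], [0.034, 0.999, -0.001], [0.003, -0.002, -1.0]]
force: [0.1, -0.0, 0.5]
opening: 0.524
grasp_force: 30.0
```

>>> send_rows --pt "0 0 0.02 0 0 0" --pt "0 0 0.04 0 0 0" --pt "0 0 0.055 0 0 0" --pt "0 0 0.06 0 0 0" --pt "0 0 0.06 0 0 0" --pt "0 0 0.06 0 0 0"

```text
time_s: 53.75
position: [0.43, 0.2787, 0.0566]
tcp_rot: [[-0.999, 0.034, 0.001], [0.034, 0.999, 0.0], [-0.001, 0.0, -1.0]]
force: [0.6, -0.4, -1.0]
opening: 0.523
grasp_force: 30.0
```

```bash
python3 -c "
from h import *
s=readout.read_state(); print(s['position'],s['opening'],s['grasp_force'],s['force'])
go([*K(-.006),.0545],-1.7)"
```

```text
[0.43000651 0.27868433 0.05664091] 0.5230979670472695 29.98352495022118 [ 0.61688117 -0.39897713 -0.98204995]
go [0.427  0.2812 0.0545] -1.7 -> [0.0124, 0.0096, 0.0086, 0.0002, 0.0006, -0.0025] at [0.43   0.2787 0.0566]
```

>>> send_rows --pt "0 0 0.009 0 0 0" --pt "0 0 0.009 0 0 0" --pt "0 0 0.009 0 0 0"

```text
time_s: 54.05
position: [0.4297, 0.2785, 0.0539]
tcp_rot: [[-0.999, 0.034, -0.0], [0.034, 0.999, -0.0], [0.0, -0.0, -1.0]]
force: [0.2, -0.1, -0.5]
opening: 0.527
grasp_force: 30.0
```

>>> send_rows --pt "0 0 0 0 0 0" --pt "0 0 0 0 0 0" --pt "0 0 0 0 0 0" --pt "0 0 -0.06 0 0 0" --pt "0 0 -0.18 0 0 0" --pt "0 0 -0.34 0 0 0" --pt "-0.05 -0.12 -0.5 0 0 0" --pt "-0.1 -0.28 -0.6 0 0 0" --pt "-0.12 -0.46 -0.65 0 0 0" --pt "-0.12 -0.64 -0.65 0 0 0" --pt "-0.12 -0.82 -0.65 0 0 0" --pt "-0.12 -1 -0.65 0 0 0" --grip 0.73

```text
time_s: 55.25
position: [0.4509, 0.026, 0.2168]
tcp_rot: [[-0.999, 0.033, 0.001], [0.033, 0.999, -0.0], [-0.001, -0.0, -1.0]]
force: [0.2, 0.2, 0.2]
opening: 0.73
grasp_force: 0.0
```

>>> send_rows --pt "0 -0.18 0 0 0 -0.02" --pt "0 -0.36 0 0 0 -0.04" --pt "0 -0.54 0 0 0 -0.066" --pt "0 -0.72 0 0 0 -0.066" --pt "0 -0.88 0 0 0 -0.066" --pt "0 -0.97 0 0 0 -0.066" --pt "0 -1 0 0 0 -0.066" --pt "0 -1 0 0 0 -0.066" --pt "0 -1 0 0 0 -0.066"

```text
time_s: 56.15
position: [0.4424, -0.2207, 0.2162]
tcp_rot: [[-0.998, -0.07, -0.001], [-0.07, 0.998, 0.001], [0.001, 0.001, -1.0]]
force: [-0.4, -0.1, -0.2]
opening: 0.727
grasp_force: 0.0
```

```bash
python3 -c "
from h import *
look('w11')
go([*J(-.009,-.058),.0205],4.2)
"
```

```text
at [ 0.4424 -0.2207  0.2162] t 56.15
heel [ 0.4893 -0.3264] z 0.0356 round dir 4.1 size [0.0524 0.0498] off [-3.  -0.7] px [155. 207.] 1783
   jig [ -1.9 -56.1]
go [ 0.4824 -0.3288  0.0205] 4.2 -> [-0.129, -0.4446, 0.7825, 0.0008, -0.0005, -0.0013] at [ 0.4425 -0.2205  0.2163]
```

>>> send_rows --pt "-0.03 -0.12 0.05 0 0 0" --pt "-0.08 -0.28 0.12 0 0 0" --pt "-0.12 -0.4 0.25 0 0 0" --pt "-0.129 -0.444 0.4 0 0 0" --pt "-0.129 -0.444 0.54 0 0 0" --pt "-0.129 -0.444 0.65 0 0 0" --pt "-0.129 -0.444 0.72 0 0 0" --pt "-0.129 -0.444 0.76 0 0 0" --pt "-0.129 -0.444 0.782 0 0 0" --pt "-0.129 -0.444 0.782 0 0 0" --pt "-0.129 -0.444 0.782 0 0 0"

```text
time_s: 57.3
position: [0.4834, -0.3308, 0.0219]
tcp_rot: [[-0.998, -0.07, 0.001], [-0.07, 0.998, -0.001], [-0.001, -0.001, -1.0]]
force: [0.1, 0.9, 0.5]
opening: 0.728
grasp_force: 0.0
```

>>> send_rows --pt "0 0 0 0 0 0" --pt "0 0 0 0 0 0" --pt "0 0 0 0 0 0" --pt "0 0 0 0 0 0" --pt "0 0 0 0 0 0" --pt "0 0 0 0 0 0" --grip 0

```text
time_s: 57.9
position: [0.4829, -0.3308, 0.0215]
tcp_rot: [[-0.998, -0.07, 0.0], [-0.07, 0.998, -0.0], [-0.0, -0.0, -1.0]]
force: [-0.9, 0.5, 5.5]
opening: 0.526
grasp_force: 30.0
```

>>> send_rows --pt "0 0 -0.1 0 0 0" --pt "0 0 -0.25 0 0 0" --pt "0 0 -0.4 0 0 0" --pt "0 0 -0.55 0 0 0" --pt "0 0.1 -0.65 0 0 0" --pt "0 0.25 -0.65 0 0 0" --pt "0 0.42 -0.65 0 0 0.01" --pt "0 0.6 -0.65 0 0 0.03" --pt "0 0.76 -0.65 0 0 0.05" --pt "0 0.9 -0.65 0 0 0.066" --pt "0 1 -0.65 0 0 0.066" --pt "0 1 -0.65 0 0 0.066"

```text
time_s: 59.1
position: [0.4635, -0.078, 0.1829]
tcp_rot: [[-1.0, 0.03, -0.003], [0.03, 1.0, 0.002], [0.003, 0.002, -1.0]]
force: [-0.8, 0.3, -1.6]
opening: 0.525
grasp_force: 30.0
```

```bash
python3 -c "
from h import *
s=readout.read_state(); print(s['position'],s['opening'],s['grasp_force'])
go([*K(-.064),.1800],-1.7)"
```

```text
[ 0.46352906 -0.07801249  0.18294779] 0.5245998017575575 29.991258569061756
go [0.369  0.2829 0.18  ] -1.7 -> [0.4211, 1.4316, 0.0154, 0.0011, -0.0018, -0.0002] at [ 0.4635 -0.078   0.1829]
```

>>> send_rows --pt "0.02 0.08 0 0 0 0" --pt "0.05 0.22 0 0 0 0" --pt "0.09 0.39 0 0 0 0" --pt "0.14 0.56 0 0 0 0" --pt "0.19 0.73 0 0 0 0" --pt "0.24 0.88 0 0 0 0" --pt "0.28 0.98 0 0 0 0"

```text
time_s: 59.8
position: [0.4033, 0.1673, 0.1833]
tcp_rot: [[-0.999, 0.033, 0.0], [0.033, 0.999, 0.0], [-0.0, 0.0, -1.0]]
force: [-0.3, 0.5, -0.9]
opening: 0.522
grasp_force: 30.0
```

>>> send_rows --pt "0.04 0.12 0 0 0 0" --pt "0.08 0.26 0 0 0 0" --pt "0.12 0.37 0 0 0 0" --pt "0.141 0.43 0 0 0 0" --pt "0.141 0.44 0 0 0 0" --pt "0.141 0.44 0 0 0 0" --pt "0.141 0.44 0 0 0 0"

```text
time_s: 60.5
position: [0.3727, 0.2761, 0.1833]
tcp_rot: [[-0.999, 0.035, 0.0], [0.035, 0.999, -0.001], [-0.0, -0.001, -1.0]]
force: [0.3, 0.3, -1.5]
opening: 0.525
grasp_force: 30.0
```

```bash
python3 -c "
from h import *
s=readout.read_state(); print(s['position'],s['opening'],s['grasp_force'])
im,d=viewer.capture('top'); P=pts('top',d); Z=P[:,:,2]; u=np.mgrid[0:384,0:512][1]
w=P[(Z>.082)&(Z<.1)&(u<225)&(u>140)]; w=w[w[:,0]<.5]; print('carton near',np.percentile(w[:,0],[0,1,2]))
go([*K(-.064),.0545],-1.7)"
```

```text
[0.37269076 0.2761196  0.1832929 ] 0.5252311044583993 29.990613665431738
carton near [0.33057438 0.33060771 0.33316741]
go [0.369  0.2829 0.0545] -1.7 -> [0.0155, 0.0271, 0.5153, -0.0003, -0.0, -0.0035] at [0.3727 0.2761 0.1833]
```

>>> send_rows --pt "0.015 0.027 0.06 0 0 0" --pt "0.015 0.027 0.18 0 0 0" --pt "0.015 0.027 0.3 0 0 0" --pt "0.015 0.027 0.4 0 0 0" --pt "0.015 0.027 0.46 0 0 0" --pt "0.015 0.027 0.49 0 0 0" --pt "0.015 0.027 0.508 0 0 0" --pt "0.015 0.027 0.514 0 0 0" --pt "0.015 0.027 0.514 0 0 0" --pt "0.015 0.027 0.514 0 0 0"

```text
time_s: 61.55
position: [0.369, 0.2841, 0.0556]
tcp_rot: [[-0.999, 0.034, 0.001], [0.034, 0.999, 0.001], [-0.001, 0.001, -1.0]]
force: [-0.4, 0.5, -2.0]
opening: 0.524
grasp_force: 30.0
```

>>> send_rows --pt "0 0 0 0 0 0" --pt "0 0 0 0 0 0" --pt "0 0 0 0 0 0" --pt "0 0 -0.06 0 0 0" --pt "0 0 -0.18 0 0 0" --pt "0 0 -0.34 0 0 0" --pt "0 0 -0.48 0 0 0" --pt "0 0 -0.6 0 0 0" --pt "0 0 -0.62 0 0 0" --pt "0 0 -0.62 0 0 0" --pt "0 0 -0.62 0 0 0" --grip 0.73

```text
time_s: 62.65
position: [0.3677, 0.2835, 0.2089]
tcp_rot: [[-0.999, 0.034, -0.002], [0.034, 0.999, -0.001], [0.002, -0.001, -1.0]]
force: [-0.4, -0.0, -0.7]
opening: 0.729
grasp_force: 0.0
```

```bash
python3 - <<'E'
from h import *
s=readout.read_state(); print(s['position'],s['opening'],s['grasp_force'])
im,d=viewer.capture('top'); P=pts('top',d); Z=P[:,:,2]; u=np.mgrid[0:384,0:512][1]
w=P[(Z>.082)&(Z<.1)&(u<225)&(u>140)]; w=w[w[:,0]<.5]; print('carton near',np.percentile(w[:,0],[0,1,2]))
go([*K(-.123),.2],-1.7)
E
```

```text
[0.36766237 0.28352205 0.20889916] 0.728940900296279 0.0
carton near [0.33343837 0.33388073 0.33719567]
go [0.3101 0.2846 0.2   ] -1.7 -> [0.2298, -0.0029, 0.0348, -0.0009, -0.0019, -0.0027] at [0.3675 0.2834 0.2085]
```

>>> send_rows --pt "0.08 0 0 0 0 0" --pt "0.18 0 0.02 0 0 0" --pt "0.23 -0.003 0.03 0 0 0" --pt "0.23 -0.003 0.03 0 0 0" --pt "0.23 -0.003 0.03 0 0 0" --grip 0

```text
time_s: 63.2
position: [0.3118, 0.2853, 0.2021]
tcp_rot: [[-0.999, 0.033, 0.0], [0.033, 0.999, -0.0], [-0.0, -0.0, -1.0]]
force: [0.3, -0.6, -0.0]
opening: 0.36
grasp_force: 0.0
```

```bash
python3 - <<'E'
from h import *
s=readout.read_state(); print(s['opening'])
im,d=viewer.capture('wrist'); save('w12',cv2.resize(im,(800,600)))
P=pts('wrist',d,s); Z=P[:,:,2]; m=(Z>.08)&(Z<.1)&(im[:,:,0]>120); print(np.percentile(P[m][:,0],[0.5,2,10]),m.sum())
go([*K(-.123),.055],-1.7)
E
```

```text
0.3600944588639372
[0.32967452 0.32983715 0.3306515 ] 1263
go [0.3101 0.2846 0.055 ] -1.7 -> [0.01, -0.004, 0.5895, 0.0003, 0.0008, -0.0026] at [0.3124 0.2855 0.2024]
```

View pics/w12.png

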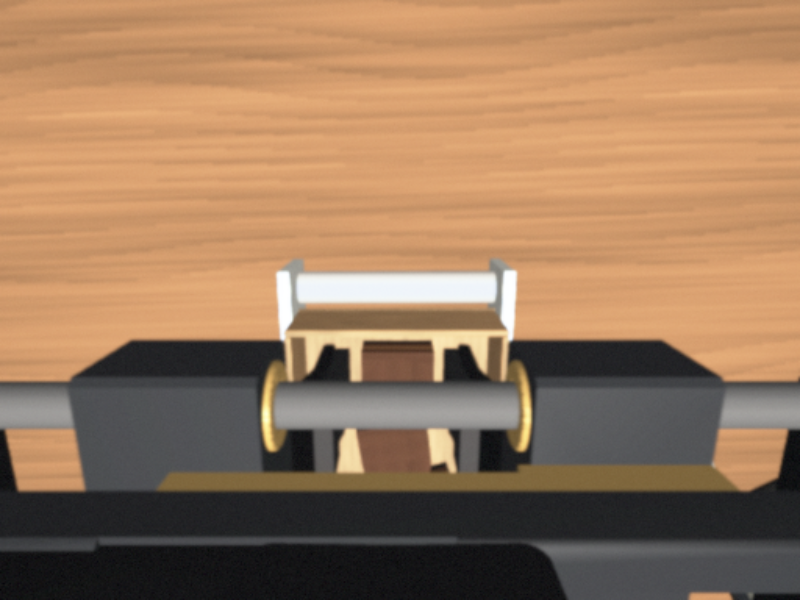

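The near wall's rim is at row 333 (x about 0.330) with the blocks inside behind it. I'll go down in front of it and push slowly.

>>> send_rows --pt "0.02 -0.004 0.1 0 0 0" --pt "0.02 -0.004 0.24 0 0 0" --pt "0.02 -0.004 0.38 0 0 0" --pt "0.02 -0.004 0.48 0 0 0" --pt "0.02 -0.004 0.55 0 0 0" --pt "0.02 -0.004 0.588 0 0 0" --pt "0.02 -0.004 0.588 0 0 0"

```text
time_s: 63.95
position: [0.3067, 0.2843, 0.0544]
tcp_rot: [[-0.999, 0.034, -0.001], [0.034, 0.999, -0.001], [0.001, -0.001, -1.0]]
force: [-0.7, -0.3, 0.0]
opening: 0.009
grasp_force: 0.0
```

>>> send_rows --pt "-0.02 0 0 0 0 0" --pt "-0.04 0 0 0 0 0" --pt "-0.06 0 0 0 0 0" --pt "-0.08 0 0 0 0 0" --pt "-0.1 0 0 0 0 0" --pt "-0.12 0 0 0 0 0" --pt "-0.14 0 0 0 0 0" --pt "-0.16 0 0 0 0 0" --pt "-0.18 0 0 0 0 0" --pt "-0.2 0 0 0 0 0" --pt "-0.22 0 0 0 0 0" --pt "-0.24 0 0 0 0 0"

```text
time_s: 65.15
position: [0.3664, 0.2822, 0.0554]
tcp_rot: [[-0.999, 0.034, -0.0], [0.034, 0.999, -0.0], [0.0, -0.0, -1.0]]
force: [-1.7, 0.7, 0.7]
opening: 0.004
grasp_force: 0.6
```

>>> send_rows --pt "-0.02 0 0 0 0 0" --pt "-0.04 0 0 0 0 0" --pt "-0.06 0 0 0 0 0" --pt "-0.08 0 0 0 0 0" --pt "-0.1 0 0 0 0 0" --pt "-0.12 0 0 0 0 0" --pt "-0.14 0 0 0 0 0" --pt "-0.16 0 0 0 0 0" --pt "-0.18 0 0 0 0 0" --pt "-0.2 0 0 0 0 0" --pt "-0.22 0 0 0 0 0" --pt "-0.24 0 0 0 0 0"

```text
time_s: 66.35
position: [0.4264, 0.2802, 0.0554]
tcp_rot: [[-0.999, 0.034, 0.0], [0.034, 0.999, 0.0], [-0.0, 0.0, -1.0]]
force: [-1.2, 0.1, -0.9]
opening: 0.005
grasp_force: 0.6
```

```bash
python3 - <<'E'
from h import *
s=readout.read_state(); print(s['position'],s['force'])
im,d=viewer.capture('top'); save('t4',cv2.resize(im[130:300,140:300],(560,595)))
P=pts('top',d); Z=P[:,:,2]; u=np.mgrid[0:384,0:512][1]; w=P[(Z>.08)&(Z<.105)&(u<225)&(u>140)]
c=np.median(P[175:185,140:225].reshape(-1,3),0); print(np.percentile(w[:,0],[0,1,99]))
E
```

```text
[0.4264293  0.28022181 0.05542205] [-1.22220337  0.13524725 -0.87109787]
[0.47095923 0.49194839 0.87602435]
```

View pics/t4.png

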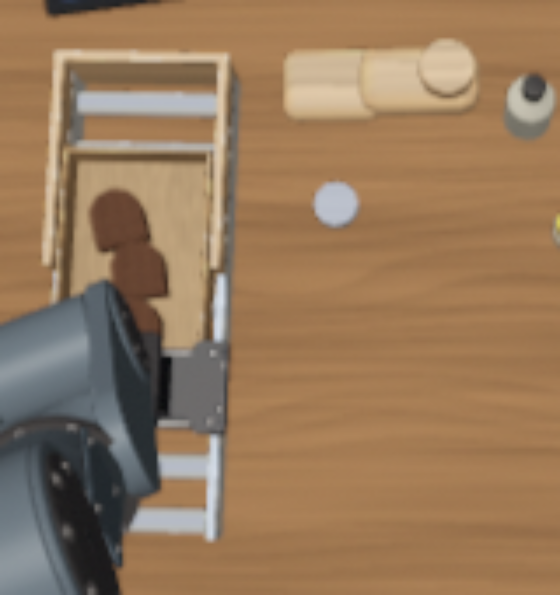

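The carton is rolling along squarely with all three blocks in it. Its far wall is at row 153, and the end stop is at row 60. I'll keep pushing.

>>> send_rows --pt "-0.02 0 0 0 0 0" --pt "-0.04 0 0 0 0 0" --pt "-0.06 0 0 0 0 0" --pt "-0.08 0 0 0 0 0" --pt "-0.1 0 0 0 0 0" --pt "-0.12 0 0 0 0 0" --pt "-0.14 0 0 0 0 0" --pt "-0.16 0 0 0 0 0" --pt "-0.18 0 0 0 0 0" --pt "-0.2 0 0 0 0 0" --pt "-0.22 0 0 0 0 0" --pt "-0.24 0 0 0 0 0"

```text
time_s: 67.6
position: [0.4863, 0.2782, 0.0554]
tcp_rot: [[-0.999, 0.034, -0.0], [0.034, 0.999, 0.0], [0.0, 0.0, -1.0]]
force: [-2.3, 0.9, 0.6]
opening: 0.004
grasp_force: 0.7
```

>>> send_rows --pt "-0.015 0 0 0 0 0" --pt "-0.03 0 0 0 0 0" --pt "-0.045 0 0 0 0 0" --pt "-0.06 0 0 0 0 0" --pt "-0.07 0 0 0 0 0" --pt "-0.08 0 0 0 0 0" --pt "-0.08 0 0 0 0 0"

```text
time_s: 68.3
position: [0.5027, 0.2775, 0.0552]
tcp_rot: [[-0.999, 0.034, -0.007], [0.034, 0.999, -0.001], [0.007, -0.001, -1.0]]
force: [-7.1, 2.7, 4.2]
opening: 0.007
grasp_force: 3.3
```

```bash
cat > c.py <<'E'
from h import *
s=readout.read_state(); print(s['position'],s['force'])
im,d=viewer.capture('top'); P=pts('top',d); Z=P[:,:,2]
# profile down the row's centre line (world y .275..): carton far-wall rim vs end stop
for y in (.25,.3):
    m=(abs(P[:,:,1]-y)<.012)&(Z>.075)&(Z<.105)&(P[:,:,0]>.5)&(P[:,:,0]<.8); print(y,np.unique((P[m][:,0]*1e3).round(-0)//3*3))
E
python3 c.py
```

```text
[0.5027115  0.27746408 0.05518131] [-7.05494078  2.69462192  4.21549495]
0.25 [594. 708. 711. 714. 717. 720. 723.]
0.3 [621. 648. 672. 711. 714. 717. 720. 723.]
```

>>> send_rows --pt "0.01 0 0 0 0 0" --pt "0.025 0 0 0 0 0" --pt "0.06 0 0 0 0 0" --pt "0.12 0 0 0 0 0" --pt "0.2 0 -0.1 0 0 0" --pt "0.25 0 -0.25 0 0 0" --pt "0.25 -0.1 -0.4 0 0 0" --pt "0.25 -0.25 -0.6 0 0 0" --pt "0.25 -0.45 -0.7 0 0 0" --pt "0.25 -0.62 -0.7 0 0 0" --pt "0.25 -0.8 -0.7 0 0 0" --pt "0.25 -1 -0.7 0 0 0"

```text
time_s: 69.55
position: [0.435, 0.031, 0.2314]
tcp_rot: [[-0.999, 0.033, 0.003], [0.033, 0.999, -0.001], [-0.003, -0.001, -1.0]]
force: [1.1, -1.4, -0.3]
opening: 0.007
grasp_force: 0.0
```

>>> send_rows --pt "0 0 0 0 0 0" --pt "0 0 0 0 0 0" --pt "0 0 0 0 0 0"

```text
time_s: 69.85
position: [0.4348, 0.0335, 0.2304]
tcp_rot: [[-0.999, 0.033, -0.0], [0.033, 0.999, 0.0], [0.0, 0.0, -1.0]]
force: [0.5, 0.6, 0.1]
opening: 0.003
grasp_force: 0.0
```

```bash
python3 c.py; python3 -c "
from h import *
im,d=viewer.capture('top'); save('t5',cv2.resize(im[130:300,140:400],(800,523),interpolation=cv2.INTER_CUBIC))"
```

```text
[0.4347909  0.03350733 0.23036002] [0.52031441 0.55101483 0.07080804]
0.25 [513. 516. 588. 708. 711. 714. 717. 720. 723.]
0.3 [513. 516. 519. 540. 615. 621. 633. 636. 642. 648. 660. 675. 711. 714.
 717. 720. 723.]
```

View pics/t5.png

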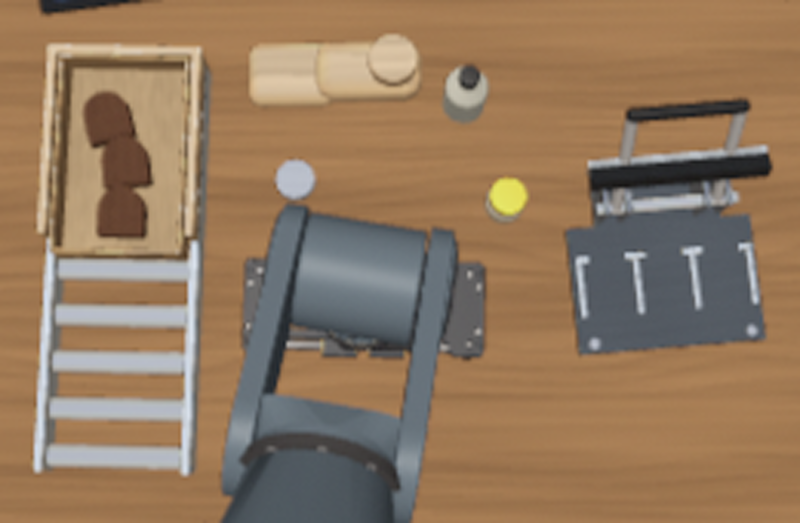

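The carton stands against the end stop (near edge row 250, stop row 50) with three flat blocks in it. The clamp is open, and the jar, tin, bottle and shoe last in this view have not moved.

```bash
python3 -c "
from rig import ticket
print(ticket.hand_in())"
```

```text
the job is handed in; nothing more can be done
None
```

I pressed all three heel blocks under the clamp for about three seconds and swung it fully back open. I then laid the blocks flat in the carton, pushed it against the bay's end stop and handed the job in at about 70 s; hand-in returned no verdict.

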